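# Set out three tubes and bring the pipette ready above one

### The arm

A 6-joint arm with a two-finger parallel gripper is mounted at the origin on a cart in front of the work surface, level with it; the furniture and walls round the work are solid. World frame = base frame: x ahead of the robot, y to its left, z up, the work surface at z = 0. Lengths are in m, angles in rad, forces in N, time in s.
With the tool pointing down it reaches from about 0.375 to 0.975 m from the base axis. Payload 3.8 kg.
Tool frame: the origin (TCP) lies at the very end of the fingers, on their centre line; the grasp point (between the pads) lies 19 mm behind it; z points along the fingers, y is the direction in which the jaws open and shut (so a half turn about z gives the same grasp; the last joint's range is limited). The gripper opens to 85 mm and grips with 20 to 120 N. Pads are 22 mm wide; open, the fingers measure 114 mm over their backs; the gripper's body (76 mm by 85 mm) begins 54 mm behind the grasp point. The pads swing forward as they close: fully open they stand 13 mm farther back than shut.
Start: joints at [1.069, 0.264, 1.604, -0, 1.274, -0.037], TCP at [0.303, 0.603, 0.231] pointing down, gripper open.
Joint ranges: [-2.63, 2.63], [-0.94, 2.18], [0.31, 2.57], [-1.31, 4.45], [0, 2.66], [-2.55, 2.55]. Speed limits (rad/s): [2.57, 2.57, 3.14, 3.14, 3.14, 3.14].

### API

Orientations are given as a rotation vector (axis times angle).
In Python, from workcell import bot gives the robot as it stands.
- The arm moves only by the tool jog_arm, never from a script. Its argument "plan" is a list of rows, each an object of numbers: "claw": the closure, from 0 (fully open) to 1 (shut); "x", "y", "z": the shift along the tool's x, y, z in m; "turn": the turn about the tool's z in degrees. In form: [{"claw": .., "x": .., "y": .., "z": .., "turn": ..}, ...]. A call has 1 to 10 rows; each row shifts and turns the commanded pose from where the row before left it, along the tool's axes as they then stand; what a row does not reach is not made up. A row lasts 1/8 s, in which the tool goes at most 62.5 mm and 10.7 degrees, less where a joint would pass 70% of its speed; a pose out of reach is approached as far as the arm can. A call is refused whole if a number of a shift passes 0.0625 or a number of a turn 10.7, either way. A call with a gripper value outside its range is refused whole. The fingers move at their own pace and stop on an object; "newtons" is the grip in N (left out, the last holds). Time passes only in rows, so rows that do not move let the fingers close. It gives the time, the measured TCP pose, the force and the opening at its end, in the units of the state.
- bot.read_state(): the state, without advancing time (a new reading comes with each control period).
- bot.read_camera(name): name is "scene" or "top" or "wrist"; returns the picture (480x640x3 uint8, red, green, blue); there is no depth.
- bot.camera_params(name): a dict with "fx", "fy", "cx", "cy" (pixels), "world_to_cam" (4x4, takes a point from world to camera coordinates). Camera axes: x right, y up, looking along -z (the intrinsics and any distortion apply to the point x, -y, -z); pixel columns grow to the right and rows downward; lengths in m; the calibration is good to about 2 mm. A picture is of the moment at which its call begins: read the wrist's pose just before it. camera_params takes no time and is no camera call; for the wrist camera it gives the pose at the moment of the call.
- bot.finish_job(): hands the job in, once; it reports no verdict.
The state is a dict: "time": time; "q": joint angles; "joint_vel": joint speeds; "joint_torque": joint torques, N m; "tool_pos": TCP position; "tcp_rot": TCP orientation; "wrist_force": force on the tool from outside, world axes, zero at the start; "torque": the same for the moment, N m; "width": opening from 0.0 (shut) to 1.0 (fully open).
Only numpy, scipy, OpenCV 4.12 (cv2) and the standard library are available. Lean on these libraries where they do the work, as an engineer would, in place of code of your own. Each camera call takes 0.05 s, during which the arm holds its last target. There are 200 camera calls.

### The job

Set up for pipetting: move three of the four open tubes from the steel rack in front of the screen into wells of the aluminium block, each fully down, and leave the fourth open tube, the capped tubes and the beakers where they are. Then draw the micropipette out of its sloping stand, turn it upright with the nose down, and finish holding it still in the gripper, the nose straight above the open mouth of any one of the three tubes in the block and a little way clear of it (about 1 to 5 cm). Do not let go: the job ends with the pipette held raised.

Things in the scene. Friction and masses are not known exactly. Their poses are not given: they have to be found in the camera images.
- tube_a_center (a point): open clear plastic sample tube, round, 18 mm across, 106 mm tall, 20 g, no cap; the point is on its axis half-way up, 53 mm above its foot, z along the tube to its mouth. At the start it stands upright in one of the rack's places, its foot 2 mm above the worktop and its upper 42 mm clear of the rack
- tube_b_center (a point): open clear plastic sample tube, round, 18 mm across, 106 mm tall, 20 g, no cap; the point is on its axis half-way up, 53 mm above its foot, z along the tube to its mouth. At the start it stands upright in one of the rack's places, its foot 2 mm above the worktop and its upper 42 mm clear of the rack
- tube_c_center (a point): open clear plastic sample tube, round, 18 mm across, 106 mm tall, 20 g, no cap; the point is on its axis half-way up, 53 mm above its foot, z along the tube to its mouth. At the start it stands upright in one of the rack's places, its foot 2 mm above the worktop and its upper 42 mm clear of the rack
- tube_d_center (a point): open clear plastic sample tube, round, 18 mm across, 106 mm tall, 20 g, no cap; the point is on its axis half-way up, 53 mm above its foot, z along the tube to its mouth. At the start it stands upright in one of the rack's places, its foot 2 mm above the worktop and its upper 42 mm clear of the rack
- tube_a_mouth (a point): centre of the open mouth of the tube tube_a, 53 mm above its centre along its axis; z along the tube, out of the mouth
- tube_b_mouth (a point): centre of the open mouth of the tube tube_b, 53 mm above its centre along its axis; z along the tube, out of the mouth
- tube_c_mouth (a point): centre of the open mouth of the tube tube_c, 53 mm above its centre along its axis; z along the tube, out of the mouth
- tube_d_mouth (a point): centre of the open mouth of the tube tube_d, 53 mm above its centre along its axis; z along the tube, out of the mouth
- capped_a_center (a point): sample tube closed with a ribbed screw cap, 18 mm across (cap 20 mm), 118 mm tall with the cap; the point is on its axis 53 mm above its foot. Stands in the rack, stays there
- capped_b_center (a point): sample tube closed with a ribbed screw cap, 18 mm across (cap 20 mm), 118 mm tall with the cap; the point is on its axis 53 mm above its foot. Stands in the rack, stays there
- work_rack: the nearer of two stainless tube racks (the other, far left, is not used), fixed, 82 mm deep (its x), 392 mm long (its y), 66 mm high; two rows of nine square places 20 mm wide, rows 18.5 mm either side of its middle line, places 36.5 mm apart along y; origin under its centre. Neighbours in a row have an empty place between them; the two rows stand offset, tubes never nearer than 50 mm centre to centre
- tube_block: aluminium tube block on a black foot, fixed, 204 mm long (its x) by 66 mm (its y), top 68 mm above the worktop; one row of four round wells 22 mm across, 56 mm deep (floor 12 mm above the worktop), at x = -69, -23, 23 and 69 mm; origin on the worktop under its centre. A tube standing in a well has its mouth 118 mm above the worktop
- pipette_stand: white sheet-metal pipette stand, fixed, base 205 (its x) by 116 mm, origin on the worktop near its middle. The pipette slopes down 42 degrees to the stand's -x in a notched rear plate and a forked front plate, 93 mm apart, open above: it comes out straight up. Side rails run 40 mm either side of it, tops 18 mm below its centre line
- pipette_grip (a point): middle of the micropipette's hand-grip (pipette 218 mm long, about 85 g; grip a flat-sided bar 24 mm wide (its y), 27 mm high (its z), from 56 mm behind this point to 55 mm before it, free between the plates from 38 mm behind to 40 mm before): x along the pipette to the nose, y across it (level in the stand: pinch this way), z out of the stand. Mass centre within 15 mm
- pipette_nose (a point): end of the pipette's thin nose cone (6 mm thick), 134 mm before the middle of the grip on its axis; x points on out of the nose
- beaker_small: small glass beaker, 45 mm across, 55 mm high, a bystander; origin under its centre
- beaker_large: large glass beaker, 73 mm across, 94 mm high, a bystander; origin under its centre

How it is judged:
By the outcome, as a careful person would: the job done as asked, in the order asked, and still so for the second after the job is handed in, while the arm keeps its last pose, push and grip.
It also fails if it takes over 72 s, if anything falls off the work surface, if the arm or the gripper's body presses on something with over 40 N, if the wrist force passes 120 N, or if a joint passes its speed limit or range.

## Working session

There is one attempt and no reset: what is moved stays moved. The work goes in short steps, Python scripts to look and compute and a tool call to move; the robot and the scene stay as the last step left them, time stands still between calls to the robot, and variables do not carry over. Pictures are saved under pics/ and viewed, about 8 in all and at most 12, crops included, and the job is handed in when it is done.

Besides the shell and the picture viewer there is one more tool, called after ">>>" as name(argument=value, ...), one argument or row to a line, values as JSON. jog_arm: Moves the arm, as the interface text tells. Its arguments: {"type":"object","properties":{"plan":{"type":"array","items":{"type":"object","properties":{"claw":{"type":"number"},"x":{"type":"number"},"y":{"type":"number"},"z":{"type":"number"},"turn":{"type":"number"}}}},"newtons":{"type":"number"}},"required":["plan"]}

```bash
ls; mkdir -p pics; python3 - <<'E'
from workcell import bot
import cv2,numpy as np
print(bot.read_state())
for n in("scene","top","wrist"):
    p=bot.camera_params(n); print(n,p)
    cv2.imwrite(f"pics/{n}0.png",bot.read_camera(n)[:,:,::-1])
E
```

```text
pics
{'time': 0.0, 'q': array([ 1.06910767e+00,  2.64754865e-01,  1.60536359e+00, -7.10698848e-07,
        1.27371633e+00, -3.69102345e-02]), 'joint_vel': array([ 0.00147931, -0.0009728 , -0.00082134,  0.00063667, -0.00105462,
       -0.00078298]), 'joint_torque': array([-2.33693763e-04, -5.15109408e+01, -3.67319870e+01, -3.70933076e-04,
        1.28739982e-02, -1.75140184e-05]), 'tool_pos': array([0.30220783, 0.60275099, 0.22996651]), 'tcp_rot': array([-0.72338076, -3.05656171,  0.00339463]), 'wrist_force': array([ 0.41790613, -0.17256486, -0.21936421]), 'torque': array([-0.05580289,  0.00649356,  0.00804931]), 'width': 1.002048322460198}
scene {'fx': 557.0037104702295, 'fy': 557.0037104702295, 'cx': 309.7203004863898, 'cy': 239.42408222282356, 'world_to_cam': array([[ 0.72386882, -0.6899352 , -0.00182748, -0.38557194],
       [ 0.57080735,  0.59738976,  0.56329783, -0.40490761],
       [-0.38754728, -0.40879688,  0.82625191, -1.07482929],
       [ 0.        ,  0.        ,  0.        ,  1.        ]])}
top {'fx': 509.9174349276763, 'fy': 509.9174349276763, 'cx': 323.03494620702327, 'cy': 239.96302478369682, 'world_to_cam': array([[ 0.01862334, -0.99970692,  0.01546765,  0.01597739],
       [ 0.98988398,  0.02061224,  0.1403739 , -0.58621471],
       [-0.14065159,  0.01269695,  0.98997774, -1.16709681],
       [ 0.        ,  0.        ,  0.        ,  1.        ]])}
wrist {'fx': 396.80734778635883, 'fy': 396.80734778635883, 'cx': 317.07556589455334, 'cy': 240.55822123982333, 'world_to_cam': array([[ 0.44850501,  0.89377973, -0.00103062, -0.67481981],
       [-0.85139713,  0.42688567, -0.30478116,  0.04011932],
       [-0.27196726,  0.13757334,  0.95242185, -0.37908046],
       [ 0.        ,  0.        ,  0.        ,  1.        ]])}
```

View pics/top0.png

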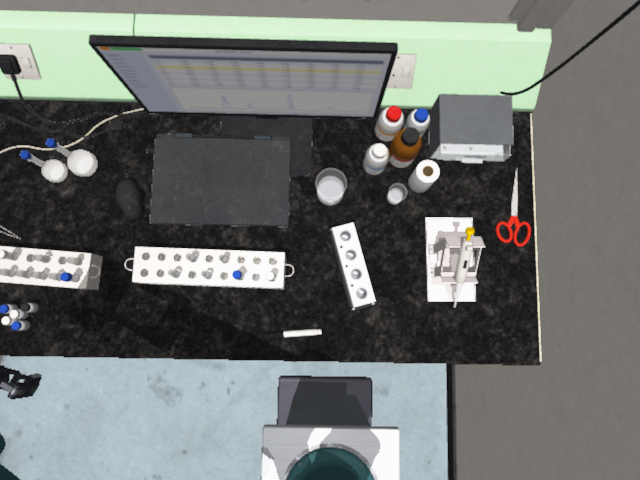

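View pics/scene0.png

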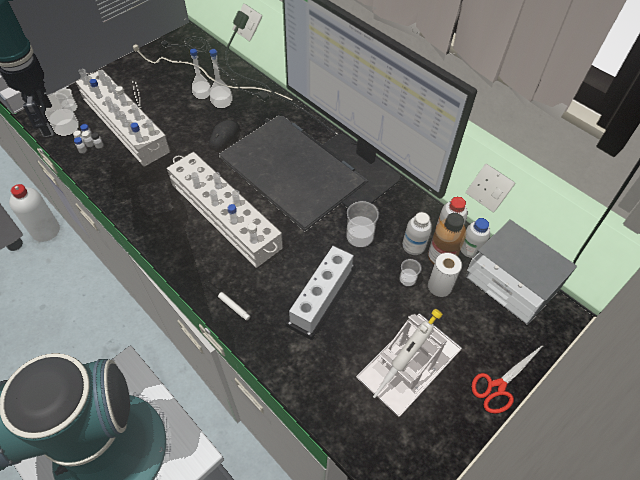

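The top view shows the rack at about (210,268), the block at (353,265) and the stand at (452,258). The scene view shows the same three, with a blue cap at (232,210). Next I'll enlarge the rack, block and stand.

```bash
python3 - <<'E'
import cv2,numpy as np
s=cv2.imread("pics/scene0.png");t=cv2.imread("pics/top0.png")
def c(im,x,y,w,h,k,W=800):
    o=cv2.resize(im[y:y+h,x:x+w],None,fx=k,fy=k,interpolation=cv2.INTER_CUBIC)
    return o
a=c(t,120,235,180,60,4.4);b=c(s,160,145,135,125,3)
b2=c(s,345,300,130,125,3)
out=np.zeros((600,800,3),np.uint8)
a=a[:264,:792];out[:a.shape[0],:a.shape[1]]=a
b=b[:336,:400];b2=b2[:336,:395];out[264:264+b.shape[0],:b.shape[1]]=b;out[264:264+b2.shape[0],405:405+b2.shape[1]]=b2
cv2.imwrite("pics/c1.png",out)
a=c(t,415,205,75,110,5.4);b=c(t,325,215,56,100,5.4);out=np.hstack([a[:540],b[:540]]);cv2.imwrite("pics/c2.png",out);print(out.shape)
E
```

```text
(540, 707, 3)
```

View pics/c1.png

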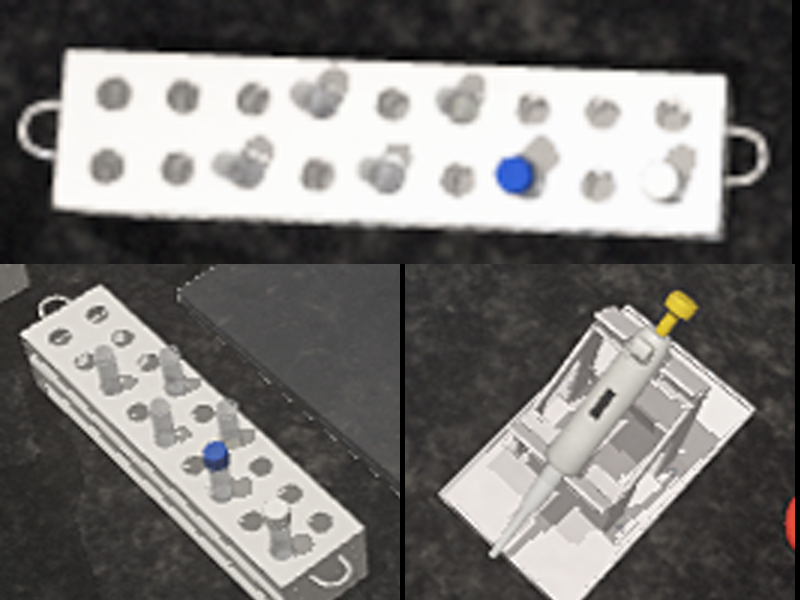

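View pics/c2.png

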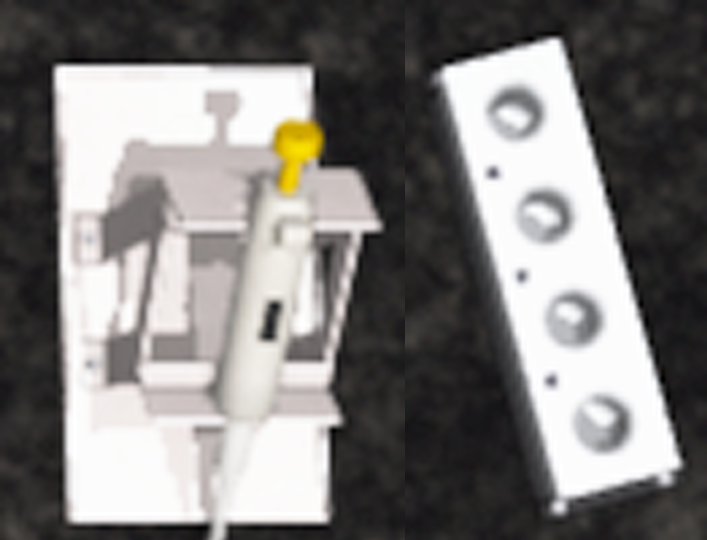

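Crop 1 shows open tubes in the far row at places 4 and 6 from the left, and in the near row at places 3 and 5. The blue and white caps are in the near row at places 7 and 9. Crop 2 shows the four wells and the pipette sloping towards the robot. Next I'll measure from masks.

```bash
cat > h.py <<'E'
import cv2,numpy as np
from workcell import bot
def ray(P,u,v):
    M=np.array(P["world_to_cam"]);R,t=M[:3,:3],M[:3,3]
    d=np.array([(u-P["cx"])/P["fx"],-(v-P["cy"])/P["fy"],-1.0])
    return -R.T@t,R.T@d
def onz(P,u,v,z):
    c,d=ray(P,u,v);return (c+d*(z-c[2])/d[2])[:2]
def tri(P1,p1,P2,p2):
    a,d=ray(P1,*p1);b,e=ray(P2,*p2)
    k=np.linalg.lstsq(np.c_[d,-e],b-a,rcond=None)[0]
    x,y=a+k[0]*d,b+k[1]*e;return (x+y)/2,np.linalg.norm(x-y)
def proj(P,p):
    M=np.array(P["world_to_cam"]);c=M[:3,:3]@np.asarray(p)+M[:3,3]
    return np.array([P["cx"]-P["fx"]*c[0]/c[2],P["cy"]+P["fy"]*c[1]/c[2]])
def rectfit(P,img,box,z,thr=190,close=5):
    x,y,w,h=box;g=cv2.cvtColor(img[y:y+h,x:x+w],cv2.COLOR_BGR2GRAY)
    m=cv2.morphologyEx((g>thr).astype(np.uint8),cv2.MORPH_OPEN,np.ones((3,3)))
    m=cv2.morphologyEx(m,cv2.MORPH_CLOSE,np.ones((close,close)))
    c=max(cv2.findContours(m,0,cv2.CHAIN_APPROX_NONE)[0],key=cv2.contourArea)[:,0]
    W=np.array([onz(P,a+x,b+y,z) for a,b in c])
    (cx,cy),(a,b),th=cv2.minAreaRect((W*1000).astype(np.float32))
    if a<b:a,b,th=b,a,th-90
    th=(th+90)%180-90
    return cx,cy,a,b,th   # mm, long-side angle deg
E
python3 - <<'E'
from h import *
np.set_printoptions(precision=4,suppress=True)
P={n:bot.camera_params(n) for n in("scene","top")}
t=cv2.imread("pics/top0.png");s=cv2.imread("pics/scene0.png")
print("rack",rectfit(P["top"],t,(130,240,160,56),.066))
print("rack s",rectfit(P["scene"],s,(162,148,122,118),.066,215))
print("block",rectfit(P["top"],t,(325,215,56,100),.068,205))
print("block s",rectfit(P["scene"],s,(285,240,75,95),.068,215))
print("stand",rectfit(P["top"],t,(415,205,75,110),.002,150,9))
# holes of block
for n,im,b in(("top",t,(325,215,56,100)),("scene",s,(285,240,75,95))):
    x,y,w,h=b;g=cv2.cvtColor(im[y:y+h,x:x+w],cv2.COLOR_BGR2GRAY);m=((g<205)*255).astype(np.uint8)
    cs,hi=cv2.findContours(m,cv2.RETR_CCOMP,cv2.CHAIN_APPROX_NONE)
    for c in cs:
        if 20<cv2.contourArea(c)<400:
            (u,v),_,_=cv2.minAreaRect(c);print(n,cv2.contourArea(c),u+x,v+y,onz(P[n],u+x,v+y,.068))
# nose tips & yellow
for n,im in(("top",t),("scene",s)):
    hsv=cv2.cvtColor(im,cv2.COLOR_BGR2HSV);m=cv2.inRange(hsv,(20,150,100),(35,255,255))
    c=max(cv2.findContours(m,0,2)[0],key=cv2.contourArea);print(n,"yellow",cv2.minAreaRect(c),cv2.boundingRect(c))
# wells
E
```

```text
rack (514.3802490234375, 291.74505615234375, 349.9300537109375, 83.6423568725586, 88.95338439941406)
rack s (513.8232421875, 288.35284423828125, 342.27264404296875, 80.1404037475586, 88.90911865234375)
block (527.5036010742188, -42.812652587890625, 190.8075408935547, 52.538719177246094, 16.136024475097656)
block s (526.72705078125, -43.83954620361328, 187.66929626464844, 49.986698150634766, 16.325834274291992)
stand (552.3530883789062, -297.0509338378906, 206.4228973388672, 144.19151306152344, 1.0864828824996948)
top 50.5 361.5 293.0 [ 0.4614 -0.0623]
top 70.5 356.0 273.5 [ 0.5058 -0.0493]
top 70.5 350.5 254.5 [ 0.5494 -0.0362]
top 23.0 349.50000190734863 254.0 [ 0.5505 -0.0338]
top 68.5 345.0 235.5 [ 0.5935 -0.0229]
top 24.0 344.50000190734863 236.00000190734863 [ 0.5923 -0.0218]
scene 104.5 305.75000190734863 306.75000762939453 [ 0.4607 -0.0635]
scene 95.5 315.5 290.0 [ 0.5034 -0.0488]
scene 81.5 326.5441207885742 274.4264717102051 [ 0.5477 -0.0376]
scene 83.0 337.0 258.5 [ 0.5934 -0.0244]
top yellow ((470.0, 234.0), (12.0, 8.0), 90.0) (466, 228, 9, 13)
scene yellow ((433.7500305175781, 316.25), (9.899494171142578, 14.849241256713867), 45.0) (429, 309, 14, 15)
```

>>> jog_arm(
  plan=[
    {"turn": -8.5, "claw": 0.45},
    {"turn": -8.5, "claw": 0.45},
    {"turn": -8.5, "claw": 0.45},
    {"x": -0.03, "y": -0.045, "claw": 0.45},
    {"x": -0.03, "y": -0.045, "claw": 0.45},
    {"x": -0.03, "y": -0.045, "claw": 0.45},
    {"x": -0.03, "y": -0.045, "claw": 0.45},
    {"x": -0.03, "y": -0.045, "claw": 0.45},
    {"x": -0.02, "y": -0.045, "claw": 0.45},
    {"claw": 0.45},
  ],
  newtons=30,
)

```text
schema error: expected keys claw, x, y, z, turn
```

```bash
cat >> h.py <<'E'
from scipy.spatial.transform import Rotation as Ro
def st():
    s=[bot.read_state() for _ in range(1)][0];R=Ro.from_rotvec(s["tcp_rot"]).as_matrix()
    print("t",round(s["time"],2),"tcp",s["tool_pos"].round(4),"yawY",np.degrees(np.arctan2(R[1,1],R[0,1])).round(2),"F",s["wrist_force"].round(1),"w",round(float(s["width"]),3),"q",s["q"].round(2));return s,R
def to(p):  # shift in tool axes to world TCP p
    s,R=st();print("tool shift",(R.T@(np.array(p)-s["tool_pos"])).round(4))
E
python3 - <<'E'
from h import *
st();P=bot.camera_params("wrist");im=bot.read_camera("wrist")[:,:,::-1].copy()
np.save("pics/Pw1.npy",P,allow_pickle=True);cv2.imwrite("pics/w1.png",im)
c=np.array([.514,.290]);X=np.array([.9998,-.0187]);Y=np.array([.0187,.9998])
for a,k in((1,1),(1,-1),(-1,2),(-1,0)):
    q=c+a*.0185*X+k*.0365*Y;u=proj(P,[*q,.108]);print(q,u)
    cv2.circle(im,tuple(int(x) for x in u),6,(0,0,255),1)
cv2.imwrite("pics/w1b.png",im)
E
```

```text
t 0.15 tcp [0.3023 0.6029 0.2302] yawY 63.37 F [-1.4 -0.2  0.1] w 1.0 q [ 1.07  0.26  1.61 -0.    1.27 -0.04]
[0.53317885 0.32614675] [164.8538381  564.63969859]
[0.53181375 0.25316135] [100.99264304 587.36743187]
[0.4968688  0.36333135] [177.14865706 526.71489568]
[0.4955037  0.29034595] [110.38894376 551.34674957]
```

View pics/w1b.png

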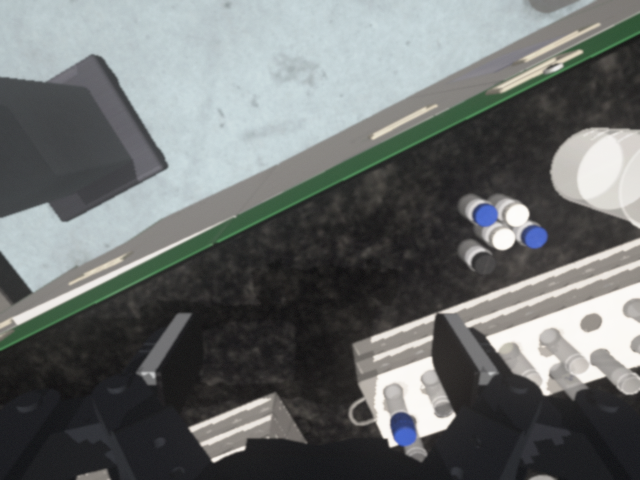

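The move was refused because every row needs all five keys. The picture shows the view from the start pose: fingertips at (165,345) and (465,345), work rack bottom left. I'll resend the move with full rows.

>>> jog_arm(
  plan=[
    {"x": 0, "y": 0, "z": 0, "turn": -8.5, "claw": 0.45},
    {"x": 0, "y": 0, "z": 0, "turn": -8.5, "claw": 0.45},
    {"x": 0, "y": 0, "z": 0, "turn": -8.5, "claw": 0.45},
    {"x": -0.03, "y": -0.045, "z": 0, "turn": 0, "claw": 0.45},
    {"x": -0.03, "y": -0.045, "z": 0, "turn": 0, "claw": 0.45},
    {"x": -0.03, "y": -0.045, "z": 0, "turn": 0, "claw": 0.45},
    {"x": -0.03, "y": -0.045, "z": 0, "turn": 0, "claw": 0.45},
    {"x": -0.03, "y": -0.045, "z": 0, "turn": 0, "claw": 0.45},
    {"x": -0.03, "y": -0.045, "z": 0, "turn": 0, "claw": 0.45},
    {"x": -0.03, "y": -0.045, "z": 0, "turn": 0, "claw": 0.45},
  ],
  newtons=30,
)

```text
time: 1.45
tool_pos: [0.5069, 0.2827, 0.2313]
tcp_rot: [0.031, 3.141, 0.0]
wrist_force: [-0.7, -0.2, -0.6]
width: 0.55
```

```bash
python3 - <<'E'
from h import *
st();P=bot.camera_params("wrist");im=bot.read_camera("wrist")[:,:,::-1].copy()
cv2.imwrite("pics/w2.png",im)
c=np.array([.514,.290]);X=np.array([.9998,-.0187]);Y=np.array([.0187,.9998])
for a,k in((1,1),(1,-1),(-1,2),(-1,0)):
    q=c+a*.0185*X+k*.0365*Y;u=proj(P,[*q,.108]);print(q,u)
    cv2.circle(im,tuple(int(x) for x in u),3,(0,0,255),1)
for a in(1,-1):
  for k in range(-4,5):
    u=proj(P,[*(c+a*.0185*X+k*.0365*Y),.066]);cv2.circle(im,tuple(int(x) for x in u),3,(0,160,0),1)
cv2.imwrite("pics/w2b.png",im)
E
```

```text
t 1.45 tcp [0.5069 0.2827 0.2313] yawY 88.87 F [-0.7 -0.2 -0.6] w 0.55 q [ 0.47  0.09  1.81  0.    1.24 -1.09]
[0.53317885 0.32614675] [377.91932768 263.29454476]
[0.53181375 0.25316135] [276.03166272 263.43415299]
[0.4968688  0.36333135] [433.41787717 212.95370373]
[0.4955037  0.29034595] [327.31944207 213.09677005]
```

View pics/w2b.png

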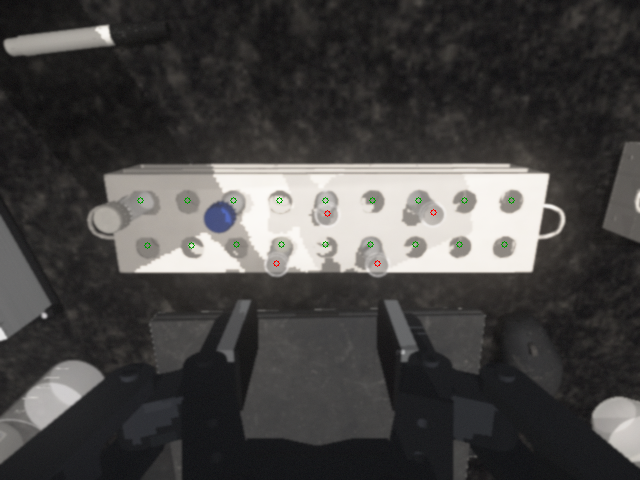

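The circles predicted from the rack fit sit on all four tube mouths to about 1 px, so the fit is good. I'm picking the far-row right tube first.

>>> jog_arm(
  plan=[
    {"x": -0.0255, "y": -0.029, "z": 0, "turn": 0, "claw": 0.45},
    {"x": 0, "y": 0, "z": 0.039, "turn": 0, "claw": 0.45},
    {"x": 0, "y": 0, "z": 0.039, "turn": 0, "claw": 0.45},
    {"x": 0, "y": 0, "z": 0.039, "turn": 0, "claw": 0.45},
    {"x": 0, "y": 0, "z": 0.039, "turn": 0, "claw": 0.45},
    {"x": 0, "y": 0, "z": 0, "turn": 0, "claw": 0.45},
    {"x": 0, "y": 0, "z": 0, "turn": 0, "claw": 0.9},
    {"x": 0, "y": 0, "z": 0, "turn": 0, "claw": 0.9},
    {"x": 0, "y": 0, "z": 0, "turn": 0, "claw": 0.9},
    {"x": 0, "y": 0, "z": 0, "turn": 0, "claw": 0.9},
  ],
  newtons=30,
)

```text
time: 2.75
tool_pos: [0.5328, 0.2548, 0.0776]
tcp_rot: [0.031, 3.138, 0.001]
wrist_force: [-0.7, -3.5, 6.7]
width: 0.199
```

```bash
python3 - <<'E'
from h import *
s,R=st();p=s["tool_pos"]
for w in([.5935,-.0237],[.5494,-.0366],[.505,-.0494]): print((R.T@(np.array([*w,p[2]])-p)).round(4))
E
```

```text
t 2.75 tcp [0.5328 0.2548 0.0776] yawY 88.88 F [-0.7 -3.5  6.7] w 0.199 q [ 0.4   0.24  1.93 -0.    0.96 -1.15]
[-6.610e-02 -2.772e-01  1.000e-04]
[-2.23e-02 -2.91e-01 -1.00e-04]
[ 2.190e-02 -3.047e-01 -2.000e-04]
```

>>> jog_arm(
  plan=[
    {"x": 0, "y": 0, "z": -0.05, "turn": 0, "claw": 0.9},
    {"x": 0, "y": 0, "z": -0.05, "turn": 0, "claw": 0.9},
    {"x": -0.013, "y": -0.055, "z": 0, "turn": 0, "claw": 0.9},
    {"x": -0.013, "y": -0.055, "z": 0, "turn": 0, "claw": 0.9},
    {"x": -0.013, "y": -0.055, "z": 0, "turn": 0, "claw": 0.9},
    {"x": -0.013, "y": -0.055, "z": 0, "turn": 0, "claw": 0.9},
    {"x": -0.013, "y": -0.055, "z": 0, "turn": 0, "claw": 0.9},
    {"x": 0, "y": 0, "z": 0, "turn": 0, "claw": 0.9},
  ],
  newtons=30,
)

```text
time: 3.75
tool_pos: [0.5919, -0.0248, 0.1762]
tcp_rot: [0.039, 3.139, -0.0]
wrist_force: [0.0, 1.3, 0.3]
width: 0.199
```

```bash
python3 - <<'E'
from h import *
to([.5935,-.0237,.17])
P=bot.camera_params("wrist");im=bot.read_camera("wrist")[:,:,::-1].copy()
cv2.imwrite("pics/w3.png",im)
s=bot.read_state();print(proj(P,s["tool_pos"]),proj(P,s["tool_pos"]+[0,0,.0304]))
for k in(-.069,-.023,.023,.069):
    u=proj(P,[.5273+k*.96,-.043+k*.279,.068]);print(u);cv2.circle(im,tuple(int(x) for x in u),4,(0,0,255),1)
cv2.imwrite("pics/w3b.png",im)
E
```

```text
t 3.75 tcp [ 0.5919 -0.0248  0.1762] yawY 88.57 F [0.  1.3 0.3] w 0.199 q [-0.08  0.15  1.85 -0.    1.14 -1.63]
tool shift [-0.0015  0.0011  0.0062]
[321.18091613 313.07055028] [322.12258898 357.62039434]
[243.67859323  13.59627712]
[271.36004064  96.79395697]
[296.04694713 170.9914262 ]
[318.20029638 237.57418942]
```

View pics/w3b.png

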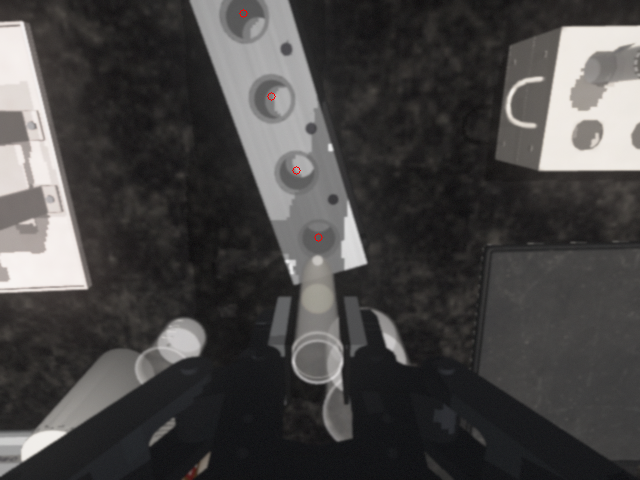

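The picture shows the well marks centred on the wells, and the held tube with its mouth at (317,357) and its foot at about (318,261). I'll compute the offset.

```bash
python3 - <<'E'
from h import *
s,R=st();P=bot.camera_params("wrist");p=s["tool_pos"]
im=cv2.imread("pics/w3.png");g=cv2.cvtColor(im,6)
print("foot",onz(P,317.5,260,p[2]+.0304-.106),"mouth",onz(P,317.5,358,p[2]+.0304))
print(proj(P,[p[0],p[1],p[2]+.0304-.106]))
for v in(268,275,300,358): print(v,g[v,285:352:2])
E
```

```text
t 3.8 tcp [ 0.5914 -0.0228  0.1759] yawY 88.65 F [ 0.3  0.9 -0.2] w 0.195 q [-0.08  0.15  1.85  0.    1.14 -1.63]
foot [ 0.59644139 -0.02226157] mouth [ 0.59077112 -0.02238857]
[316.32668817 251.86518816]
268 [ 42  88 191 228 157 122 122 123 119 119 126 135 139 145 149 149 152 148
 146 142 138 131 124 124 125 122 123 124 124 141 193 187 160 131]
275 [ 36  36  68 145 162 153 143 125 118 123 130 136 141 143 145 146 147 148
 144 141 137 131 125 111  75  41  34  38  37  39  39  39  39  40]
300 [100 100  92  56  35  32  43  75 123 145 151 153 155 158 157 157 157 157
 155 155 153 152 148 142 123  84  49  38  37  48  75  79  78  80]
358 [ 30  33  31  89 172 133  94  95  97  98 100 100 100 101 100  98  98  98
  95  95 103 131 157 158 161 166 169 167 179 104  30  32  32  34]
```

>>> jog_arm(
  plan=[
    {"x": -0.0022, "y": -0.001, "z": 0.025, "turn": 0, "claw": 0.9},
    {"x": 0, "y": 0, "z": 0.01, "turn": 0, "claw": 0.9},
    {"x": 0, "y": 0, "z": 0.01, "turn": 0, "claw": 0.9},
    {"x": 0, "y": 0, "z": 0, "turn": 0, "claw": 0.9},
  ],
  newtons=30,
)

```text
time: 4.3
tool_pos: [0.592, -0.0215, 0.1293]
tcp_rot: [-0.029, -3.139, -0.0]
wrist_force: [-0.6, -2.1, -1.6]
width: 0.202
```

>>> jog_arm(
  plan=[
    {"x": 0, "y": 0, "z": 0.015, "turn": 0, "claw": 0.9},
    {"x": 0, "y": 0, "z": 0.015, "turn": 0, "claw": 0.9},
    {"x": 0, "y": 0, "z": 0.01, "turn": 0, "claw": 0.9},
    {"x": 0, "y": 0, "z": 0, "turn": 0, "claw": 0.9},
  ],
  newtons=30,
)

```text
time: 4.8
tool_pos: [0.5924, -0.0221, 0.0889]
tcp_rot: [-0.031, -3.14, -0.001]
wrist_force: [0.8, 0.6, -1.1]
width: 0.198
```

>>> jog_arm(
  plan=[
    {"x": 0, "y": 0, "z": 0, "turn": 0, "claw": 0.45},
    {"x": 0, "y": 0, "z": 0, "turn": 0, "claw": 0.45},
    {"x": 0, "y": 0, "z": -0.045, "turn": 0, "claw": 0.45},
    {"x": 0, "y": 0, "z": -0.045, "turn": 0, "claw": 0.45},
    {"x": 0.017, "y": 0.052, "z": 0, "turn": 0, "claw": 0.45},
    {"x": 0.017, "y": 0.052, "z": 0, "turn": 0, "claw": 0.45},
    {"x": 0.017, "y": 0.052, "z": 0, "turn": 0, "claw": 0.45},
    {"x": 0.017, "y": 0.052, "z": 0, "turn": 0, "claw": 0.45},
    {"x": 0.017, "y": 0.052, "z": 0, "turn": 0, "claw": 0.45},
    {"x": 0.017, "y": 0.052, "z": 0, "turn": 0, "claw": 0.45},
  ],
  newtons=30,
)

```text
time: 6.05
tool_pos: [0.4968, 0.2933, 0.1811]
tcp_rot: [0.031, 3.14, 0.001]
wrist_force: [0.7, 0.0, -0.3]
width: 0.554
```

>>> jog_arm(
  plan=[
    {"x": 0, "y": 0, "z": 0, "turn": 0, "claw": 0.45},
  ],
)

```text
time: 6.18
tool_pos: [0.496, 0.295, 0.1809]
tcp_rot: [0.023, 3.141, 0.002]
wrist_force: [-0.4, -0.4, 0.0]
width: 0.55
```

```bash
cat >> h.py <<'E'
def tom(p):  # averaged while cameras tick
    L=[]
    for _ in range(3):
        s=bot.read_state();L.append(s["tool_pos"]);bot.read_camera("top")
    s,R=st();L.append(s["tool_pos"]);m=np.mean(L,0);print("mean",m.round(4),"std",np.std(L,0).round(4),"shift",(R.T@(np.array(p)-m)).round(4))
E
python3 - <<'E'
from h import *
tom([.4955,.2903,.0755])
E
```

```text
t 6.33 tcp [0.4973 0.2911 0.1805] yawY 88.89 F [-0.4  0.6 -0.2] w 0.55 q [ 0.49  0.12  1.87 -0.    1.15 -1.06]
mean [0.4968 0.2928 0.1807] std [0.0005 0.0015 0.0002] shift [ 0.0013 -0.0024  0.1052]
```

>>> jog_arm(
  plan=[
    {"x": 0.0012, "y": -0.0022, "z": 0.035, "turn": 0, "claw": 0.45},
    {"x": 0, "y": 0, "z": 0.035, "turn": 0, "claw": 0.45},
    {"x": 0, "y": 0, "z": 0.034, "turn": 0, "claw": 0.45},
    {"x": 0, "y": 0, "z": 0, "turn": 0, "claw": 0.9},
    {"x": 0, "y": 0, "z": 0, "turn": 0, "claw": 0.9},
    {"x": 0, "y": 0, "z": 0, "turn": 0, "claw": 0.9},
    {"x": 0, "y": 0, "z": 0, "turn": 0, "claw": 0.9},
  ],
  newtons=30,
)

```text
time: 7.2
tool_pos: [0.4969, 0.2897, 0.0778]
tcp_rot: [0.031, 3.139, 0.002]
wrist_force: [-0.3, -0.0, -0.1]
width: 0.203
```

```bash
python3 - <<'E'
from h import *
tom([.5494,-.0366,.0876])
E
```

```text
t 7.35 tcp [0.4966 0.2897 0.0772] yawY 88.88 F [-0.7 -0.5 -0. ] w 0.197 q [ 0.48  0.22  1.96 -0.    0.96 -1.07]
mean [0.4968 0.2897 0.0775] std [0.0001 0.     0.0002] shift [-0.059  -0.3252 -0.0103]
```

>>> jog_arm(
  plan=[
    {"x": 0, "y": 0, "z": -0.045, "turn": 0, "claw": 0.9},
    {"x": 0, "y": 0, "z": -0.045, "turn": 0, "claw": 0.9},
    {"x": 0, "y": 0, "z": -0.04, "turn": 0, "claw": 0.9},
    {"x": -0.01, "y": -0.054, "z": 0, "turn": 0, "claw": 0.9},
    {"x": -0.01, "y": -0.054, "z": 0, "turn": 0, "claw": 0.9},
    {"x": -0.01, "y": -0.054, "z": 0, "turn": 0, "claw": 0.9},
    {"x": -0.01, "y": -0.054, "z": 0, "turn": 0, "claw": 0.9},
    {"x": -0.01, "y": -0.054, "z": 0, "turn": 0, "claw": 0.9},
    {"x": -0.01, "y": -0.054, "z": 0, "turn": 0, "claw": 0.9},
    {"x": 0, "y": 0, "z": 0, "turn": 0, "claw": 0.9},
  ],
  newtons=30,
)

```text
time: 8.6
tool_pos: [0.5501, -0.0393, 0.2067]
tcp_rot: [0.039, 3.14, -0.002]
wrist_force: [0.5, 1.2, -0.5]
width: 0.198
```

```bash
python3 - <<'E'
from h import *
tom([.5504,-.0366,.0876])
E
```

```text
t 8.75 tcp [ 0.5494 -0.0353  0.2063] yawY 88.86 F [-0.   0.1 -0.8] w 0.2 q [-0.11  0.05  1.9   0.    1.19 -1.66]
mean [ 0.5497 -0.037   0.2065] std [0.0003 0.0015 0.0001] shift [-0.0007  0.0004  0.1189]
```

>>> jog_arm(
  plan=[
    {"x": -0.0007, "y": 0.0003, "z": 0.03, "turn": 0, "claw": 0.9},
    {"x": 0, "y": 0, "z": 0.025, "turn": 0, "claw": 0.9},
    {"x": 0, "y": 0, "z": 0.012, "turn": 0, "claw": 0.9},
    {"x": 0, "y": 0, "z": 0.012, "turn": 0, "claw": 0.9},
    {"x": 0, "y": 0, "z": 0, "turn": 0, "claw": 0.9},
  ],
  newtons=30,
)

```text
time: 9.38
tool_pos: [0.5547, -0.0351, 0.1311]
tcp_rot: [0.027, 3.131, -0.003]
wrist_force: [4.3, -3.9, 2.5]
width: 0.202
```

```bash
python3 - <<'E'
from h import *
s,R=st();P=bot.camera_params("wrist");im=bot.read_camera("wrist")[:,:,::-1].copy();s,R=st()
u=proj(P,[.5494,-.0366,.068]);print(u);cv2.circle(im,tuple(int(x) for x in u),4,(0,0,255),1)
u=proj(P,s["tool_pos"]+[0,0,.0305]);print(u);cv2.circle(im,tuple(int(x) for x in u),4,(0,255,255),1)
cv2.imwrite("pics/w4.png",im)
E
```

```text
t 9.38 tcp [ 0.5547 -0.0351  0.1311] yawY 89.02 F [ 4.3 -3.9  2.5] w 0.202 q [-0.11  0.12  1.97 -0.    1.04 -1.66]
t 9.43 tcp [ 0.5544 -0.0354  0.1306] yawY 89.01 F [ 4.7 -3.5  2.8] w 0.203 q [-0.11  0.12  1.97 -0.    1.04 -1.66]
[313.84325203 249.4746189 ]
[315.19178083 358.65885963]
```

View pics/w4.png

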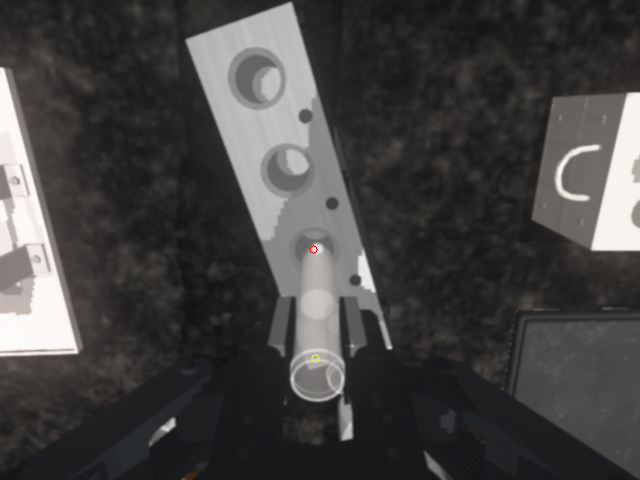

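The view shows the tube foot entering well 3 at (315,245), but the mouth at (317,374) is about 5 mm further in +x, so the tube is tilted in the pads. I'll straighten it using the well with a light grip.

>>> jog_arm(
  plan=[
    {"x": 0.002, "y": 0, "z": 0, "turn": 0, "claw": 0.9},
    {"x": 0.002, "y": 0, "z": 0.003, "turn": 0, "claw": 0.9},
    {"x": 0.002, "y": 0, "z": 0.003, "turn": 0, "claw": 0.9},
    {"x": 0, "y": 0, "z": 0, "turn": 0, "claw": 0.9},
  ],
  newtons=20,
)

```text
time: 9.93
tool_pos: [0.5463, -0.0352, 0.1226]
tcp_rot: [0.029, 3.137, -0.002]
wrist_force: [4.5, -2.8, 1.8]
width: 0.197
```

>>> jog_arm(
  plan=[
    {"x": -0.003, "y": 0, "z": 0, "turn": 0, "claw": 0.9},
    {"x": 0, "y": 0, "z": 0, "turn": 0, "claw": 0.9},
  ],
  newtons=20,
)

```text
time: 10.18
tool_pos: [0.5472, -0.0351, 0.1212]
tcp_rot: [-0.03, -3.141, -0.0]
wrist_force: [2.3, -1.7, 1.5]
width: 0.199
```

```bash
cat >> h.py <<'E'
def prof(name,u=317,lo=330,hi=412):
    s,R=st();P=bot.camera_params("wrist");im=bot.read_camera("wrist")[:,:,::-1].copy();cv2.imwrite(name,im);g=cv2.cvtColor(im,6)
    print("pred mouth",proj(P,s["tool_pos"]+[0,0,.0305]).round(1));c=g[lo:hi,u-2:u+3].mean(1).astype(int);print([(lo+i,int(v)) for i,v in enumerate(c) if i%2==0])
    return P,s
E
python3 - <<'E'
from h import *
g=cv2.cvtColor(cv2.imread("pics/w4.png"),6);print([(330+i,int(v)) for i,v in enumerate(g[330:412,321:326].mean(1)) if i%2==0])
prof("pics/w5.png",323)
E
```

```text
[(330, 166), (332, 169), (334, 170), (336, 168), (338, 169), (340, 171), (342, 172), (344, 171), (346, 171), (348, 181), (350, 209), (352, 189), (354, 172), (356, 170), (358, 176), (360, 202), (362, 182), (364, 166), (366, 136), (368, 117), (370, 118), (372, 119), (374, 120), (376, 118), (378, 115), (380, 114), (382, 113), (384, 113), (386, 112), (388, 112), (390, 115), (392, 128), (394, 117), (396, 117), (398, 158), (400, 140), (402, 45), (404, 32), (406, 34), (408, 34), (410, 31)]
t 10.18 tcp [ 0.5472 -0.0351  0.1212] yawY 88.9 F [ 2.3 -1.7  1.5] w 0.199 q [-0.11  0.12  1.99  0.    1.03 -1.66]
pred mouth [316.3 359.6]
[(330, 198), (332, 196), (334, 195), (336, 194), (338, 193), (340, 193), (342, 193), (344, 194), (346, 208), (348, 234), (350, 218), (352, 197), (354, 199), (356, 221), (358, 232), (360, 204), (362, 203), (364, 205), (366, 205), (368, 205), (370, 205), (372, 205), (374, 205), (376, 204), (378, 204), (380, 204), (382, 203), (384, 203), (386, 202), (388, 181), (390, 142), (392, 152), (394, 158), (396, 138), (398, 191), (400, 198), (402, 74), (404, 43), (406, 42), (408, 40), (410, 39)]
```

>>> jog_arm(
  plan=[
    {"x": 0, "y": 0, "z": 0.01, "turn": 0, "claw": 0.9},
    {"x": 0, "y": 0, "z": 0.01, "turn": 0, "claw": 0.9},
    {"x": 0, "y": 0, "z": 0, "turn": 0, "claw": 0.9},
  ],
  newtons=20,
)

```text
time: 10.6
tool_pos: [0.5468, -0.0356, 0.0995]
tcp_rot: [-0.031, -3.141, 0.0]
wrist_force: [4.1, -2.4, -3.2]
width: 0.197
```

```bash
python3 - <<'E'
from h import *
prof("pics/w6.png",323)
E
```

```text
t 10.6 tcp [ 0.5468 -0.0356  0.0995] yawY 88.86 F [ 4.1 -2.4 -3.2] w 0.197 q [-0.11  0.15  2.   -0.    0.99 -1.66]
pred mouth [316.2 359.6]
[(330, 209), (332, 209), (334, 209), (336, 209), (338, 209), (340, 208), (342, 208), (344, 208), (346, 222), (348, 242), (350, 225), (352, 206), (354, 206), (356, 227), (358, 232), (360, 191), (362, 183), (364, 182), (366, 182), (368, 183), (370, 184), (372, 187), (374, 192), (376, 199), (378, 203), (380, 202), (382, 199), (384, 200), (386, 208), (388, 212), (390, 212), (392, 218), (394, 221), (396, 215), (398, 246), (400, 250), (402, 224), (404, 219), (406, 219), (408, 219), (410, 219)]
```

>>> jog_arm(
  plan=[
    {"x": -0.0015, "y": -0.001, "z": 0.01, "turn": 0, "claw": 0.9},
    {"x": 0, "y": 0, "z": 0.008, "turn": 0, "claw": 0.9},
    {"x": 0, "y": 0, "z": 0, "turn": 0, "claw": 0.9},
  ],
  newtons=20,
)

```text
time: 11.02
tool_pos: [0.5474, -0.0363, 0.0817]
tcp_rot: [-0.031, -3.139, -0.001]
wrist_force: [1.0, 0.4, -1.2]
width: 0.199
```

```bash
python3 - <<'E'
from h import *
prof("pics/w7.png",323)
E
```

```text
t 11.03 tcp [ 0.5474 -0.0363  0.0817] yawY 88.87 F [ 1.   0.4 -1.2] w 0.199 q [-0.11  0.17  2.01  0.    0.96 -1.66]
pred mouth [316.2 359.4]
[(330, 212), (332, 212), (334, 213), (336, 213), (338, 213), (340, 213), (342, 213), (344, 212), (346, 220), (348, 243), (350, 234), (352, 213), (354, 212), (356, 225), (358, 240), (360, 214), (362, 202), (364, 201), (366, 201), (368, 201), (370, 201), (372, 199), (374, 196), (376, 196), (378, 195), (380, 194), (382, 190), (384, 189), (386, 187), (388, 188), (390, 190), (392, 202), (394, 210), (396, 203), (398, 240), (400, 249), (402, 204), (404, 195), (406, 200), (408, 211), (410, 221)]
```

>>> jog_arm(
  plan=[
    {"x": 0, "y": 0, "z": 0.003, "turn": 0, "claw": 0.45},
    {"x": 0, "y": 0, "z": 0, "turn": 0, "claw": 0.45},
    {"x": 0, "y": 0, "z": -0.05, "turn": 0, "claw": 0.45},
    {"x": 0, "y": 0, "z": -0.05, "turn": 0, "claw": 0.45},
    {"x": 0.004, "y": 0.06, "z": 0, "turn": 0, "claw": 0.45},
    {"x": 0.004, "y": 0.06, "z": 0, "turn": 0, "claw": 0.45},
    {"x": 0.004, "y": 0.06, "z": 0, "turn": 0, "claw": 0.45},
    {"x": 0.004, "y": 0.06, "z": 0, "turn": 0, "claw": 0.45},
    {"x": 0.004, "y": 0.06, "z": 0, "turn": 0, "claw": 0.45},
    {"x": 0.001, "y": 0.06, "z": 0, "turn": 0, "claw": 0.45},
  ],
  newtons=30,
)

```text
time: 12.32
tool_pos: [0.5343, 0.3258, 0.1807]
tcp_rot: [0.031, 3.141, 0.0]
wrist_force: [1.6, 0.2, 0.0]
width: 0.548
```

>>> jog_arm(
  plan=[
    {"x": 0, "y": 0, "z": 0, "turn": 0, "claw": 0.45},
    {"x": 0, "y": 0, "z": 0, "turn": 0, "claw": 0.45},
  ],
)

```text
time: 12.58
tool_pos: [0.5344, 0.3236, 0.1801]
tcp_rot: [-0.029, -3.141, 0.002]
wrist_force: [-0.2, 0.6, 0.0]
width: 0.552
```

```bash
python3 - <<'E'
from h import *
tom([.5332,.3261,.0755])
P=bot.camera_params("wrist");s=bot.read_state();im=bot.read_camera("wrist")[:,:,::-1].copy();cv2.imwrite("pics/w8.png",im)
for p in([.5332,.3261,.108],):
    u=proj(P,p);print(u);cv2.circle(im,tuple(int(x) for x in u),3,(0,0,255),1)
t=bot.read_camera("top")[:,:,::-1]
out=np.zeros((480,800,3),np.uint8);out[:,:480]=im[:,80:560];out[:240,480:800]=cv2.resize(t[205:325,300:460],(320,240),interpolation=2)
cv2.imwrite("pics/c3.png",out)
E
```

```text
t 12.72 tcp [0.5349 0.3223 0.1803] yawY 88.77 F [-0.8 -0.1  0.6] w 0.551 q [ 0.5   0.21  1.77 -0.    1.17 -1.05]
mean [0.5346 0.3228 0.1801] std [0.0002 0.0005 0.0001] shift [0.0015 0.0033 0.1046]
[323.10155002 251.12801571]
```

View pics/c3.png

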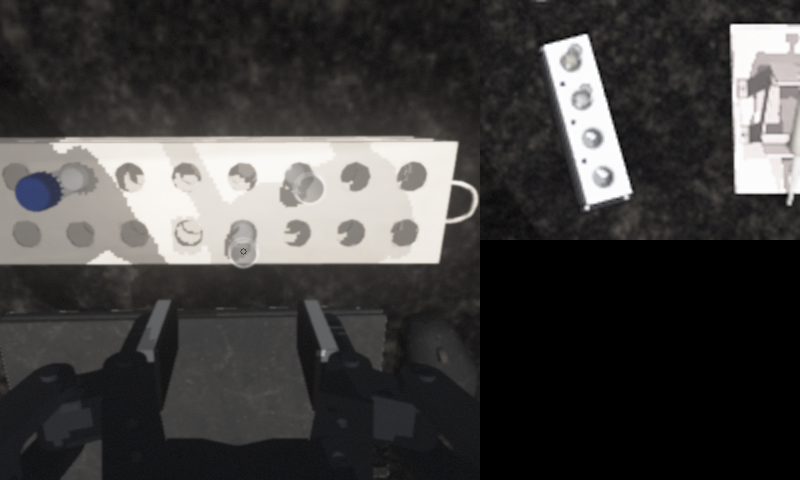

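Both tubes stand in the two far wells, at (572,57) and (582,98) in the crop. The third tube's mouth lies on the predicted mark at (243,251).

>>> jog_arm(
  plan=[
    {"x": 0.0015, "y": 0.0033, "z": 0.035, "turn": 0, "claw": 0.45},
    {"x": 0, "y": 0, "z": 0.035, "turn": 0, "claw": 0.45},
    {"x": 0, "y": 0, "z": 0.034, "turn": 0, "claw": 0.45},
    {"x": 0, "y": 0, "z": 0, "turn": 0, "claw": 0.9},
    {"x": 0, "y": 0, "z": 0, "turn": 0, "claw": 0.9},
    {"x": 0, "y": 0, "z": 0, "turn": 0, "claw": 0.9},
    {"x": 0, "y": 0, "z": 0, "turn": 0, "claw": 0.9},
    {"x": 0, "y": 0, "z": -0.05, "turn": 0, "claw": 0.9},
    {"x": 0, "y": 0, "z": -0.05, "turn": 0, "claw": 0.9},
    {"x": 0, "y": 0, "z": -0.03, "turn": 0, "claw": 0.9},
  ],
  newtons=30,
)

```text
time: 14.08
tool_pos: [0.5349, 0.3284, 0.2109]
tcp_rot: [0.031, 3.136, 0.006]
wrist_force: [0.1, -0.3, -0.1]
width: 0.202
```

```bash
python3 - <<'E'
from h import *
prof("pics/w9.png",323);tom([.503,-.0485,.0876])
E
```

```text
t 14.07 tcp [0.5349 0.3284 0.2109] yawY 88.88 F [ 0.1 -0.3 -0.1] w 0.202 q [ 0.51  0.18  1.74  0.    1.21 -1.04]
pred mouth [316.6 360.1]
[(330, 130), (332, 129), (334, 134), (336, 159), (338, 159), (340, 132), (342, 130), (344, 150), (346, 153), (348, 111), (350, 103), (352, 101), (354, 100), (356, 101), (358, 104), (360, 102), (362, 102), (364, 103), (366, 103), (368, 103), (370, 101), (372, 100), (374, 99), (376, 99), (378, 101), (380, 121), (382, 108), (384, 134), (386, 160), (388, 81), (390, 67), (392, 67), (394, 67), (396, 67), (398, 68), (400, 68), (402, 67), (404, 67), (406, 68), (408, 68), (410, 68)]
t 14.28 tcp [0.5338 0.3277 0.2075] yawY 88.88 F [-0.1 -0.5 -0.8] w 0.198 q [ 0.51  0.19  1.74  0.    1.21 -1.04]
mean [0.5355 0.3287 0.2114] std [0.0011 0.0007 0.0029] shift [ 0.0254 -0.378   0.1231]
```

>>> jog_arm(
  plan=[
    {"x": 0.0036, "y": -0.054, "z": 0, "turn": 0, "claw": 0.9},
    {"x": 0.0036, "y": -0.054, "z": 0, "turn": 0, "claw": 0.9},
    {"x": 0.0036, "y": -0.054, "z": 0, "turn": 0, "claw": 0.9},
    {"x": 0.0036, "y": -0.054, "z": 0, "turn": 0, "claw": 0.9},
    {"x": 0.0036, "y": -0.054, "z": 0, "turn": 0, "claw": 0.9},
    {"x": 0.0036, "y": -0.054, "z": 0, "turn": 0, "claw": 0.9},
    {"x": 0.0036, "y": -0.054, "z": 0, "turn": 0, "claw": 0.9},
    {"x": 0, "y": 0, "z": 0.04, "turn": 0, "claw": 0.9},
    {"x": 0, "y": 0, "z": 0, "turn": 0, "claw": 0.9},
    {"x": 0, "y": 0, "z": 0, "turn": 0, "claw": 0.9},
  ],
  newtons=30,
)

```text
time: 15.52
tool_pos: [0.5002, -0.0497, 0.1658]
tcp_rot: [-0.03, -3.14, -0.001]
wrist_force: [0.1, 0.2, -0.5]
width: 0.196
```

```bash
python3 - <<'E'
from h import *
P,s=prof("pics/w10.png",323);tom([.503,-.0485,.0876])
im=cv2.imread("pics/w10.png");u=proj(P,[.505,-.0494,.068]);print(u)
g=cv2.cvtColor(im,6)
print([(230+i,int(v)) for i,v in enumerate(g[230:330,312:318].mean(1)) if i%3==0])
E
```

```text
t 15.53 tcp [ 0.5002 -0.0497  0.1658] yawY 88.91 F [ 0.1  0.2 -0.5] w 0.196 q [-0.15 -0.01  2.04  0.    1.12 -1.7 ]
pred mouth [316.3 359.5]
[(330, 147), (332, 148), (334, 150), (336, 176), (338, 176), (340, 150), (342, 148), (344, 166), (346, 177), (348, 153), (350, 148), (352, 149), (354, 148), (356, 147), (358, 148), (360, 147), (362, 147), (364, 146), (366, 146), (368, 146), (370, 146), (372, 145), (374, 144), (376, 142), (378, 137), (380, 143), (382, 130), (384, 148), (386, 170), (388, 83), (390, 44), (392, 33), (394, 31), (396, 30), (398, 31), (400, 33), (402, 35), (404, 34), (406, 33), (408, 37), (410, 38)]
t 15.72 tcp [ 0.5017 -0.0497  0.1676] yawY 88.95 F [-0.8 -1.2 -0.1] w 0.197 q [-0.15 -0.01  2.03 -0.    1.12 -1.7 ]
mean [ 0.5015 -0.0496  0.1673] std [0.0002 0.     0.0003] shift [-0.0013  0.0012  0.0797]
[317.09648718 247.75346803]
[(230, 113), (233, 121), (236, 123), (239, 115), (242, 94), (245, 91), (248, 93), (251, 94), (254, 133), (257, 190), (260, 196), (263, 179), (266, 157), (269, 155), (272, 155), (275, 154), (278, 153), (281, 151), (284, 150), (287, 149), (290, 150), (293, 163), (296, 172), (299, 173), (302, 174), (305, 174), (308, 173), (311, 173), (314, 173), (317, 173), (320, 173), (323, 162), (326, 151), (329, 150)]
```

>>> jog_arm(
  plan=[
    {"x": -0.0017, "y": 0.001, "z": 0.018, "turn": 0, "claw": 0.9},
    {"x": 0, "y": 0, "z": 0.008, "turn": 0, "claw": 0.9},
    {"x": 0, "y": 0, "z": 0.008, "turn": 0, "claw": 0.9},
    {"x": 0, "y": 0, "z": 0, "turn": 0, "claw": 0.9},
  ],
  newtons=30,
)

```text
time: 16.23
tool_pos: [0.5019, -0.0492, 0.1312]
tcp_rot: [-0.031, -3.14, -0.0]
wrist_force: [-0.4, -0.1, -0.3]
width: 0.202
```

Free entry with no side load, so down to the floor.

>>> jog_arm(
  plan=[
    {"x": 0, "y": 0, "z": 0.015, "turn": 0, "claw": 0.9},
    {"x": 0, "y": 0, "z": 0.015, "turn": 0, "claw": 0.9},
    {"x": 0, "y": 0, "z": 0.012, "turn": 0, "claw": 0.9},
    {"x": 0, "y": 0, "z": 0, "turn": 0, "claw": 0.9},
    {"x": 0, "y": 0, "z": 0, "turn": 0, "claw": 0.45},
    {"x": 0, "y": 0, "z": 0, "turn": 0, "claw": 0.45},
    {"x": 0, "y": 0, "z": -0.05, "turn": 0, "claw": 0.45},
    {"x": 0, "y": 0, "z": -0.06, "turn": 0, "claw": 0.45},
  ],
  newtons=30,
)

```text
time: 17.23
tool_pos: [0.5009, -0.049, 0.2002]
tcp_rot: [-0.031, -3.138, -0.001]
wrist_force: [1.6, 0.3, -0.2]
width: 0.55
```

```bash
python3 - <<'E'
from h import *
st();P={n:bot.camera_params(n) for n in("scene","top")}
for n in P:cv2.imwrite(f"pics/{n}2.png",bot.read_camera(n)[:,:,::-1])
t=cv2.imread("pics/top0.png");s=cv2.imread("pics/scene0.png")
def tip(im,box,a):  # print gray patch near nose
    x,y,w,h=box;return cv2.cvtColor(im[y:y+h,x:x+w],6)
# stand base corners in top: lower edge/left edges via mask of white
print("yellow top/scene tri",tri(P["top"],(470,234),P["scene"],(434,316)))
# nose: zoom estimated pixel: top (455,305), scene (376,398)
gt=tip(t,(447,295,20,16),0);gs=tip(s,(368,375,24,24),0)
print(gt);print(gs)
E
```

```text
t 17.23 tcp [ 0.5009 -0.049   0.2002] yawY 88.87 F [ 1.6  0.3 -0.2] w 0.55 q [-0.15 -0.04  2.    0.    1.19 -1.7 ]
yellow top/scene tri (array([ 0.58647855, -0.28305316,  0.16955959]), np.float64(0.000986807990594676))
[[248 239 239 248 240 188 187 219 226 225 235 241 249 251 251 251 251 251
  252 252]
 [248 239 239 248 239 189 188 210 225 229 235 244 251 251 251 251 252 251
  251 251]
 [250 245 238 247 239 188 188 196 218 233 238 246 251 251 251 251 251 251
  251 251]
 [252 248 237 247 238 187 187 193 220 236 239 247 251 251 252 251 251 251
  251 251]
 [252 247 236 246 247 222 186 195 223 239 244 249 251 252 252 251 251 251
  251 250]
 [251 249 244 248 250 237 194 196 227 238 246 251 251 251 251 251 251 251
  251 251]
 [211 206 200 201 200 179 144 171 221 215 194 209 210 209 209 209 209 209
  209 208]
 [ 31  30  28  28  23  18  37 146 211 172  59  49  45  40  33  29  31  34
   33  29]
 [ 29  32  31  26  22  20  57 156 213 169  47  44  42  37  37  35  37  41
   35  35]
 [ 33  29  28  25  23  29  81 171 206 144  37  36  37  37  37  39  41  40
   35  36]
 [ 37  34  28  24  27  35 107 1
[... 2204 characters left out ...]
54  48  48 124 174 220 200 209 217 200 178 231 242 183 158 159 162
  230 237 232 229 228 229]
 [ 58  55  56  50  32 137 127 211 220 206 185 229 240 182 159 160 163 228
  234 229 229 228 228 229]
 [ 62  51  54  56  45  31 167 212 219 185 229 240 182 159 159 164 228 233
  230 228 228 228 228 228]
 [ 57  55  52  53  46 105 206 215 184 197 223 175 157 159 161 228 233 229
  229 228 228 228 228 228]
 [ 55  62  58  51  56 216 221 194 117 101 164 160 161 163 229 233 229 229
  228 228 228 228 229 228]
 [ 61  65  61  52  42 129 200 119  43  64 103 177 191 232 234 230 228 227
  227 227 227 228 228 228]
 [ 64  64  58  52  49  42  56  49  47  38  59 116 247 234 229 228 227 227
  226 228 227 228 226 226]]
```

```bash
python3 - <<'E'
from h import *
P={n:bot.camera_params(n) for n in("scene","top")}
n,e=tri(P["top"],(454.2,306.8),P["scene"],(373.8,397));y,f=tri(P["top"],(470,234),P["scene"],(434,316))
print("nose",n.round(4),e,"button",y.round(4),f)
ax=n-y;print(np.linalg.norm(ax));ax/=np.linalg.norm(ax);print("ax",ax.round(4),"slope",np.degrees(np.arcsin(-ax[2])),"yaw",np.degrees(np.arctan2(ax[1],ax[0])))
for yaw in(np.degrees(np.arctan2(ax[1],ax[0])),181.,):
    r=np.radians(yaw);a=np.array([np.cos(r)*np.cos(np.radians(42)),np.sin(r)*np.cos(np.radians(42)),-np.sin(np.radians(42))])
    m=(n+y)/2;d=np.linalg.norm(n-y)
    g=m-a*(134-d/2);print("grip",g.round(4),"at -20",(g-.02*a).round(4))
# stand base edges top view
t=cv2.imread("pics/top0.png");g=cv2.cvtColor(t,6)
for v in(222,296): 
    r=g[v,415:490];i=np.where(r>150)[0];print(v,415+i[0],415+i[-1],onz(P["top"],415+i[0]-.5,v,.002),onz(P["top"],415+i[-1]+.5,v,.002))
E
```

```text
nose [ 0.4351 -0.286   0.0262] 0.0008435251161791451 button [ 0.5865 -0.2831  0.1696] 0.000986807990594676
0.20847476310923618
ax [-0.7261 -0.0144 -0.6874] slope 43.42655141429374 yaw -178.86717362873253
grip [99.9953  1.6827 89.6917] at -20 [100.0101   1.683   89.705 ]
grip [99.9996  1.452  89.6917] at -20 [100.0144   1.4523  89.705 ]
222 425 472 [ 0.6413282 -0.2224631] [ 0.64387194 -0.34143107]
296 427 475 [ 0.45977427 -0.2256066 ] [ 0.46204875 -0.34459669]
```

>>> jog_arm(
  plan=[
    {"x": -0.009, "y": -0.047, "z": -0.012, "turn": 0, "claw": 0.4},
    {"x": -0.009, "y": -0.047, "z": -0.012, "turn": 0, "claw": 0.4},
    {"x": -0.009, "y": -0.047, "z": -0.012, "turn": 0, "claw": 0.4},
    {"x": -0.009, "y": -0.047, "z": -0.012, "turn": 0, "claw": 0.4},
    {"x": -0.009, "y": -0.047, "z": -0.012, "turn": -2.1, "claw": 0.4},
    {"x": 0, "y": 0, "z": 0, "turn": 0, "claw": 0.4},
    {"x": 0, "y": 0, "z": 0, "turn": 0, "claw": 0.4},
  ],
  newtons=30,
)

```text
time: 18.2
tool_pos: [0.5423, -0.2846, 0.2597]
tcp_rot: [0.025, -3.141, -0.002]
wrist_force: [0.5, 0.0, -0.6]
width: 0.6
```

```bash
python3 - <<'E'
from h import *
tom([.546,-.284,.125]);s,R=st();P=bot.camera_params("wrist");im=bot.read_camera("wrist")[:,:,::-1].copy();cv2.imwrite("pics/w11.png",im)
a=np.array([-.7431,-.0135,-.669]);g=np.array([.533,-.284,.118])
for d,c in((-.084,(0,255,255)),(-.056,(0,255,0)),(-.038,(0,0,255)),(-.018,(255,0,0)),(0,(255,0,255)),(.040,(0,0,255)),(.134,(0,255,255))):
    u=proj(P,g+a*d);print(d,u.round(0));cv2.circle(im,tuple(int(x) for x in u),3,c,-1)
out=np.zeros((480,800,3),np.uint8);out[:,:480]=im[:,80:560]
t=cv2.imread("pics/scene2.png");out[:320,480:800]=cv2.resize(t[225:345,275:395],(320,320),interpolation=2)
cv2.imwrite("pics/c4.png",out)
E
```

```text
t 18.35 tcp [ 0.5424 -0.2837  0.2597] yawY 91.03 F [-0.2 -0.4  0.3] w 0.6 q [-0.52  0.13  1.71  0.    1.3  -2.11]
mean [ 0.5423 -0.284   0.2596] std [0.     0.0004 0.0001] shift [-0.0038 -0.0002  0.1346]
t 18.35 tcp [ 0.5424 -0.2837  0.2597] yawY 91.03 F [-0.2 -0.4  0.3] w 0.6 q [-0.52  0.13  1.71  0.    1.3  -2.11]
-0.084 [316. 324.]
-0.056 [316. 283.]
-0.038 [316. 258.]
-0.018 [316. 232.]
0 [316. 210.]
0.04 [316. 165.]
0.134 [316.  75.]
```

View pics/c4.png

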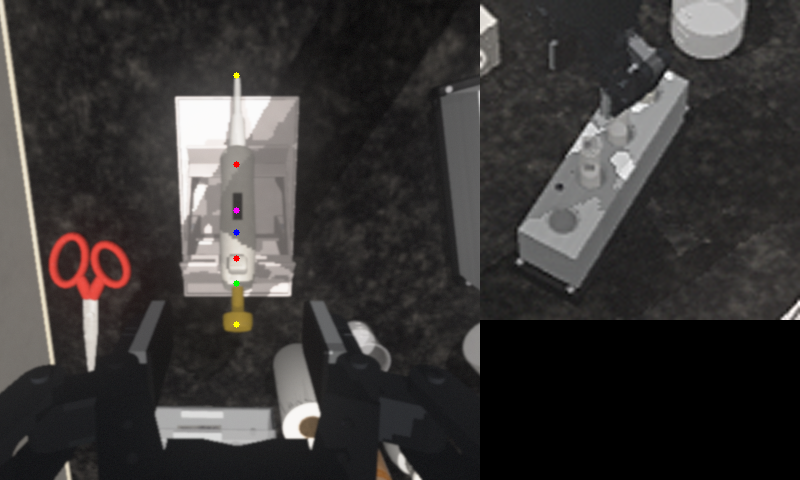

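The dots lie along the pipette: nose (236,75) and button (236,324) in the crop. The right-hand crop shows tubes in three wells, with the near well empty. Next I'll grasp towards the rear of the bar.

>>> jog_arm(
  plan=[
    {"x": -0.0047, "y": 0, "z": 0.036, "turn": 0, "claw": 0.55},
    {"x": 0, "y": 0, "z": 0.036, "turn": 0, "claw": 0.55},
    {"x": 0, "y": 0, "z": 0.036, "turn": 0, "claw": 0.55},
    {"x": 0, "y": 0, "z": 0.02, "turn": 0, "claw": 0.55},
    {"x": 0, "y": 0, "z": 0.014, "turn": 0, "claw": 0.55},
    {"x": 0, "y": 0, "z": 0, "turn": 0, "claw": 0.55},
  ],
  newtons=40,
)

```text
time: 19.15
tool_pos: [0.5472, -0.2846, 0.1177]
tcp_rot: [0.027, -3.14, -0.001]
wrist_force: [-0.4, 0.0, -0.0]
width: 0.454
```

>>> jog_arm(
  plan=[
    {"x": 0, "y": 0, "z": 0, "turn": 0, "claw": 0.85},
    {"x": 0, "y": 0, "z": 0, "turn": 0, "claw": 0.85},
    {"x": 0, "y": 0, "z": 0, "turn": 0, "claw": 0.85},
    {"x": 0, "y": 0, "z": 0, "turn": 0, "claw": 0.85},
    {"x": 0, "y": 0, "z": -0.01, "turn": 0, "claw": 0.85},
    {"x": 0, "y": 0, "z": -0.02, "turn": 0, "claw": 0.85},
    {"x": 0, "y": 0, "z": -0.03, "turn": 0, "claw": 0.85},
    {"x": 0, "y": 0, "z": -0.04, "turn": 0, "claw": 0.85},
    {"x": 0, "y": 0, "z": -0.04, "turn": 0, "claw": 0.85},
  ],
  newtons=40,
)

```text
time: 20.27
tool_pos: [0.5474, -0.2852, 0.2607]
tcp_rot: [-0.026, 3.141, -0.001]
wrist_force: [0.7, 1.0, -1.0]
width: 0.271
```

```bash
cat >> h.py <<'E'
def pip(tag,box=None):
    """button (yellow) in scene+top, saves images"""
    P={n:bot.camera_params(n) for n in("scene","top","wrist")};o={}
    for n in P:
        im=bot.read_camera(n)[:,:,::-1].copy();cv2.imwrite(f"pics/{tag}_{n}.png",im)
        m=cv2.inRange(cv2.cvtColor(im,cv2.COLOR_BGR2HSV),(20,150,60),(35,255,255))
        c=cv2.findContours(m,0,2)[0]
        if c:
            c=max(c,key=cv2.contourArea);r=cv2.boundingRect(c);o[n]=(r[0]+r[2]/2-.5,r[1]+r[3]/2-.5);print(n,"yellow",o[n],cv2.contourArea(c))
    return P,o
E
python3 - <<'E'
from h import *
s,R=st();P,o=pip("p1")
if "top" in o and "scene" in o: print(tri(P["top"],o["top"],P["scene"],o["scene"]))
# predicted nose with slope 42
t=s["tool_pos"];gp=t+[0,0,.013];a=np.array([-.7431,-.0135,-.669]);n=gp+a*.153;print("pred nose",n.round(4),{k:proj(P[k],n).round(0) for k in P},"pred button",(gp-a*.056).round(4),proj(P["top"],gp-a*.056),proj(P["scene"],gp-a*.056))
E
```

```text
t 20.27 tcp [ 0.5474 -0.2852  0.2607] yawY 90.96 F [ 0.7  1.  -1. ] w 0.271 q [-0.52  0.14  1.7  -0.    1.3  -2.11]
top yellow (495.5, 219.0) 80.5
pred nose [ 0.4337 -0.2872  0.1713] {'scene': array([381., 371.]), 'top': array([474., 307.]), 'wrist': array([316.,  40.])} pred button [ 0.589  -0.2844  0.3111] [493.49644866 221.26441866] [451.38308496 277.36154591]
```

The pipette is held (23 mm wide, about 1 N). Pivoted upright at this depth, its tail would touch the gripper body. So I'll set it back in the stand and regrip nearer the fingertips and slightly further back.

>>> jog_arm(
  plan=[
    {"x": 0, "y": 0, "z": 0.045, "turn": 0, "claw": 0.85},
    {"x": 0, "y": 0, "z": 0.045, "turn": 0, "claw": 0.85},
    {"x": 0, "y": 0, "z": 0.03, "turn": 0, "claw": 0.85},
    {"x": 0, "y": 0, "z": 0.015, "turn": 0, "claw": 0.85},
    {"x": 0, "y": 0, "z": 0.005, "turn": 0, "claw": 0.85},
    {"x": 0, "y": 0, "z": 0, "turn": 0, "claw": 0.85},
  ],
  newtons=40,
)

```text
time: 21.18
tool_pos: [0.5481, -0.285, 0.1196]
tcp_rot: [-0.027, 3.14, -0.0]
wrist_force: [-0.5, 2.0, 2.9]
width: 0.273
```

>>> jog_arm(
  plan=[
    {"x": 0, "y": 0, "z": 0, "turn": 0, "claw": 0.55},
    {"x": 0, "y": 0, "z": 0, "turn": 0, "claw": 0.55},
    {"x": -0.002, "y": 0, "z": -0.008, "turn": 0, "claw": 0.55},
    {"x": 0, "y": 0, "z": 0, "turn": 0, "claw": 0.55},
  ],
  newtons=40,
)

```text
time: 21.68
tool_pos: [0.5503, -0.2855, 0.1275]
tcp_rot: [-0.027, 3.14, -0.002]
wrist_force: [0.8, -0.4, -0.1]
width: 0.45
```

>>> jog_arm(
  plan=[
    {"x": 0, "y": 0, "z": 0, "turn": 0, "claw": 0.85},
    {"x": 0, "y": 0, "z": 0, "turn": 0, "claw": 0.85},
    {"x": 0, "y": 0, "z": 0, "turn": 0, "claw": 0.85},
    {"x": 0, "y": 0, "z": -0.01, "turn": 0, "claw": 0.85},
    {"x": 0, "y": 0, "z": -0.025, "turn": 0, "claw": 0.85},
    {"x": 0, "y": 0, "z": -0.04, "turn": 0, "claw": 0.85},
    {"x": 0, "y": 0, "z": -0.04, "turn": 0, "claw": 0.85},
    {"x": 0, "y": 0, "z": -0.025, "turn": 0, "claw": 0.85},
    {"x": 0, "y": 0, "z": 0, "turn": 0, "claw": 0.85},
  ],
  newtons=40,
)

```text
time: 22.8
tool_pos: [0.5507, -0.2857, 0.2692]
tcp_rot: [-0.027, 3.137, -0.004]
wrist_force: [0.1, 0.1, -0.3]
width: 0.273
```

```bash
python3 - <<'E'
from h import *
s,R=st();P,o=pip("p2");t=s["tool_pos"]
gp=t+[0,0,.006]
for th in(30,42,55):
    a=np.array([-np.cos(np.radians(th)),-.0175*np.cos(np.radians(th)),-np.sin(np.radians(th))])
    print(th,{k:(proj(P[k],gp-a*.0525).round(0),proj(P[k],gp+a*.156).round(0)) for k in P})
E
```

```text
t 22.8 tcp [ 0.5507 -0.2857  0.2692] yawY 90.97 F [ 0.1  0.1 -0.3] w 0.273 q [-0.52  0.14  1.68  0.    1.31 -2.11]
top yellow (493.0, 221.5) 75.0
wrist yellow (317.0, 435.0) 303.0
30 {'scene': (array([453., 278.]), array([376., 373.])), 'top': (array([492., 218.]), array([478., 315.])), 'wrist': (array([316., 472.]), array([317., -18.]))}
42 {'scene': (array([452., 278.]), array([382., 371.])), 'top': (array([494., 221.]), array([474., 306.])), 'wrist': (array([316., 480.]), array([317.,  38.]))}
55 {'scene': (array([450., 278.]), array([390., 366.])), 'top': (array([495., 225.]), array([470., 294.])), 'wrist': (array([316., 480.]), array([317.,  91.]))}
```

>>> jog_arm(
  plan=[
    {"x": 0, "y": 0, "z": 0, "turn": 10.7, "claw": 0.85},
    {"x": 0, "y": 0, "z": 0, "turn": 10.7, "claw": 0.85},
    {"x": 0, "y": 0, "z": 0, "turn": 10.7, "claw": 0.85},
    {"x": 0, "y": 0, "z": 0, "turn": 10.7, "claw": 0.85},
    {"x": 0, "y": 0, "z": 0, "turn": 10.7, "claw": 0.85},
    {"x": 0, "y": 0, "z": 0, "turn": 10.7, "claw": 0.85},
    {"x": 0, "y": 0, "z": 0, "turn": 10.7, "claw": 0.85},
    {"x": 0, "y": 0, "z": 0, "turn": 0, "claw": 0.85},
  ],
  newtons=40,
)

```text
time: 23.95
tool_pos: [0.5485, -0.2845, 0.2639]
tcp_rot: [-1.884, -2.509, 0.001]
wrist_force: [-0.2, 0.4, -1.0]
width: 0.27
```

```bash
python3 - <<'E'
from h import *
tom([.5269,-.2066,.148])
s,R=st();print(R[:,0].round(3))
P,o=pip("p3");print({k:proj(P[k],s["tool_pos"]+[0,0,.006]+R@[.116,0,.104]).round(0) for k in P})
E
```

```text
t 24.1 tcp [ 0.549  -0.2848  0.2651] yawY 16.23 F [ 0.   0.1 -1.7] w 0.269 q [-0.52  0.14  1.69 -0.    1.31 -0.8 ]
mean [ 0.5487 -0.2846  0.2645] std [0.0002 0.0001 0.0005] shift [0.0809 0.001  0.1166]
t 24.1 tcp [ 0.549  -0.2848  0.2651] yawY 16.23 F [ 0.   0.1 -1.7] w 0.269 q [-0.52  0.14  1.69 -0.    1.31 -0.8 ]
[-0.28   0.96   0.001]
scene yellow (457.5, 305.0) 116.0
wrist yellow (317.0, 435.5) 318.0
{'scene': array([366., 302.]), 'top': array([418., 266.]), 'wrist': array([315.,  41.])}
```

>>> jog_arm(
  plan=[
    {"x": 0.04, "y": 0, "z": 0, "turn": 0, "claw": 0.85},
    {"x": 0.04, "y": 0.001, "z": 0, "turn": 0, "claw": 0.85},
    {"x": 0, "y": 0, "z": 0.04, "turn": 0, "claw": 0.85},
    {"x": 0, "y": 0, "z": 0.04, "turn": 0, "claw": 0.85},
    {"x": 0, "y": 0, "z": 0.036, "turn": 0, "claw": 0.85},
    {"x": 0, "y": 0, "z": 0, "turn": 0, "claw": 0.85},
  ],
  newtons=30,
)

```text
time: 25.0
tool_pos: [0.5255, -0.2066, 0.1468]
tcp_rot: [-1.884, -2.505, 0.003]
wrist_force: [-0.7, 0.8, -1.1]
width: 0.274
```

```bash
python3 - <<'E'
from h import *
s,R=st();P,o=pip("p4");t=s["tool_pos"]
ims={k:cv2.imread(f"pics/p4_{k}.png") for k in P}
gp=t+[0,0,.006];n=gp+R@[.116,0,.104];print("pred nose",n.round(3))
outs=[]
for k in P:
    u=proj(P[k],n);print(k,u.round(0));im=ims[k].copy();f=np.array([.4904,-.0808,.05])
    cv2.circle(im,tuple(int(x) for x in u),2,(0,0,255),-1);v=proj(P[k],f);cv2.circle(im,tuple(int(x) for x in v),2,(0,255,0),-1)
    if k=="wrist": outs.append(cv2.resize(im,(533,400)))
    else:
        x,y=int(u[0])-66,int(u[1])-50;outs.append(cv2.resize(im[y:y+100,x:x+133],(266,200),interpolation=2))
out=np.zeros((400,799,3),np.uint8);out[:,:533]=outs[2];out[:200,533:]=outs[0];out[200:,533:]=outs[1];cv2.imwrite("pics/c5.png",out)
E
```

```text
t 25.0 tcp [ 0.5255 -0.2066  0.1468] yawY 16.11 F [-0.7  0.8 -1.1] w 0.274 q [-0.42  0.13  1.93 -0.    1.09 -0.7 ]
scene yellow (402.5, 315.5) 79.5
wrist yellow (317.0, 435.0) 310.5
pred nose [ 0.493 -0.095  0.049]
scene [327. 311.]
top [375. 280.]
wrist [315.  41.]
```

View pics/c5.png

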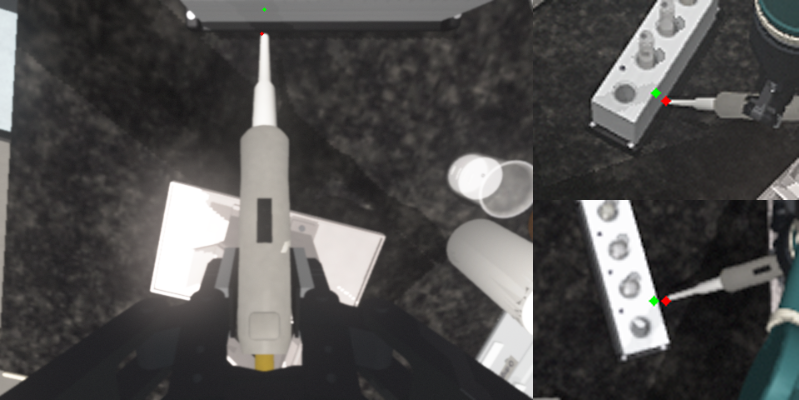

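The nose is exactly where predicted: red mark, (263,35) in the wrist panel, a little short of the block's side. Now I'll pivot the pipette about its nose against that face.

>>> jog_arm(
  plan=[
    {"x": 0.01, "y": 0, "z": 0, "turn": 0, "claw": 0.85},
    {"x": 0.004, "y": 0, "z": 0, "turn": 0, "claw": 0.85},
    {"x": 0.0115, "y": 0, "z": -0.0115, "turn": 0, "claw": 0.85},
    {"x": 0.0127, "y": 0, "z": -0.0103, "turn": 0, "claw": 0.85},
    {"x": 0, "y": 0, "z": 0, "turn": 0, "claw": 0.85},
  ],
  newtons=30,
)

```text
time: 25.78
tool_pos: [0.5185, -0.1705, 0.1742]
tcp_rot: [1.886, 2.509, 0.002]
wrist_force: [1.3, -1.7, -1.3]
width: 0.269
```

```bash
cat >> h.py <<'E'
def tilt(tag):
    s,R=st();P,o=pip(tag);g=cv2.cvtColor(cv2.imread(f"pics/{tag}_wrist.png"),6);gp=s["tool_pos"]+[0,0,.006]
    for th in range(-12,49,6):
        a=np.radians(th);print(th,proj(P["wrist"],gp+R@[.156*np.sin(a),0,.156*np.cos(a)]).round(0),end=" ")
    c=g[0:380,315:320].mean(1).astype(int);print();print([(i,int(c[i])) for i in range(0,380,6)])
E
python3 - <<'E'
from h import *
tilt("p5")
E
```

```text
t 25.77 tcp [ 0.5185 -0.1705  0.1742] yawY 16.14 F [ 1.3 -1.7 -1.3] w 0.269 q [-0.36  0.06  1.95  0.    1.13 -0.65]
scene yellow (386.0, 295.5) 83.0
wrist yellow (316.5, 437.5) 273.5
-12 [315. 263.] -6 [315. 242.] 0 [315. 221.] 6 [315. 200.] 12 [315. 179.] 18 [315. 158.] 24 [315. 136.] 30 [315. 114.] 36 [315.  90.] 42 [315.  66.] 48 [315.  41.] 
[(0, 136), (6, 173), (12, 226), (18, 226), (24, 227), (30, 229), (36, 228), (42, 228), (48, 224), (54, 228), (60, 233), (66, 241), (72, 242), (78, 242), (84, 231), (90, 176), (96, 166), (102, 162), (108, 160), (114, 157), (120, 153), (126, 150), (132, 152), (138, 155), (144, 157), (150, 160), (156, 163), (162, 167), (168, 170), (174, 101), (180, 103), (186, 104), (192, 106), (198, 107), (204, 109), (210, 110), (216, 110), (222, 109), (228, 111), (234, 110), (240, 110), (246, 79), (252, 36), (258, 38), (264, 37), (270, 39), (276, 41), (282, 41), (288, 41), (294, 83), (300, 166), (306, 178), (312, 177), (318, 111), (324, 111), (330, 111), (336, 111), (342, 111), (348, 111), (354, 114), (360, 113), (366, 113), (372, 103), (378, 106)]
```

```bash
cat >> h.py <<'E'
def ang(tag):
    s,R=st();P=bot.camera_params("wrist");im=bot.read_camera("wrist")[:,:,::-1].copy();cv2.imwrite(f"pics/{tag}.png",im)
    return ang2(P,s,R,im)
def ang2(P,s,R,im):
    g=cv2.cvtColor(im,6);gp=s["tool_pos"]+[0,0,.006];c=g[60:420,314:321].mean(1)
    d=np.diff(c);e=[(60+i,int(d[i])) for i in range(len(d)) if abs(d[i])>14];print("edges",e)
    for th in range(-6,50,6):
        a=np.radians(th);A=np.array([np.sin(a),0,np.cos(a)]);Z=np.array([np.cos(a),0,-np.sin(a)])
        print(th,[int(proj(P,gp+R@(A*k+Z*.0135))[1]) for k in(.077,.038,.020)],end=" ")
    print()
E
python3 - <<'E'
from h import *
# p4 geometry equals current tool-relative geometry: camera fixed in tool
s,R=st();P=bot.camera_params("wrist")
for n in("p4_wrist","p5_wrist"): ang2(P,s,R,cv2.imread(f"pics/{n}.png"))
E
```

```text
t 25.93 tcp [ 0.5179 -0.1709  0.1724] yawY 16.07 F [ 0.5 -1.3  0. ] w 0.27 q [-0.36  0.06  1.95  0.    1.13 -0.65]
edges [(148, -17), (149, -39), (150, -22), (236, -25), (237, -40), (238, -29), (289, 21), (290, 37), (291, 28), (373, -16)]
-6 [247, 265, 276] 0 [234, 258, 272] 6 [221, 251, 269] 12 [208, 245, 267] 18 [196, 239, 264] 24 [184, 234, 263] 30 [172, 229, 262] 36 [161, 226, 262] 42 [151, 223, 262] 48 [141, 221, 263] 
edges [(84, -34), (85, -34), (170, -18), (171, -26), (172, -15), (245, -22), (246, -26), (293, 31), (294, 38), (295, 20), (314, -19), (315, -18)]
-6 [247, 265, 276] 0 [234, 258, 272] 6 [221, 251, 269] 12 [208, 245, 267] 18 [196, 239, 264] 24 [184, 234, 263] 30 [172, 229, 262] 36 [161, 226, 262] 42 [151, 223, 262] 48 [141, 221, 263]
```

Tilt is now about 35° from vertical, as planned. Carrying on round the arc.

>>> jog_arm(
  plan=[
    {"x": 0.0137, "y": 0, "z": -0.009, "turn": 0, "claw": 0.85},
    {"x": 0.0146, "y": 0, "z": -0.0075, "turn": 0, "claw": 0.85},
    {"x": 0.0152, "y": 0, "z": -0.006, "turn": 0, "claw": 0.85},
    {"x": 0, "y": 0, "z": 0, "turn": 0, "claw": 0.85},
  ],
  newtons=30,
)

```text
time: 26.42
tool_pos: [0.5053, -0.1278, 0.1952]
tcp_rot: [-1.887, -2.511, -0.001]
wrist_force: [0.5, 0.1, -1.0]
width: 0.272
```

```bash
python3 - <<'E'
from h import *
ang("p6")
E
```

```text
t 26.43 tcp [ 0.5053 -0.1278  0.1952] yawY 16.16 F [ 0.5  0.1 -1. ] w 0.272 q [-0.3  -0.    1.97  0.    1.17 -0.58]
edges [(73, 24), (74, 78), (75, 67), (84, -15), (85, -31), (86, -26), (87, -16), (94, 22), (95, 35), (96, 26), (150, -14), (151, -26), (152, -20), (212, -15), (213, -15), (266, -23), (267, -28), (268, -15), (304, 28), (305, 25)]
-6 [247, 265, 276] 0 [234, 258, 272] 6 [221, 251, 269] 12 [208, 245, 267] 18 [196, 239, 264] 24 [184, 234, 263] 30 [172, 229, 262] 36 [161, 226, 262] 42 [151, 223, 262] 48 [141, 221, 263]
```

>>> jog_arm(
  plan=[
    {"x": 0.013, "y": 0, "z": -0.003, "turn": 0, "claw": 0.85},
    {"x": 0.013, "y": 0, "z": -0.002, "turn": 0, "claw": 0.85},
    {"x": 0.01, "y": 0, "z": -0.001, "turn": 0, "claw": 0.85},
    {"x": 0, "y": 0, "z": 0, "turn": 0, "claw": 0.85},
    {"x": 0, "y": 0, "z": 0, "turn": 0, "claw": 0.85},
  ],
  newtons=30,
)

```text
time: 27.1
tool_pos: [0.4955, -0.0942, 0.2003]
tcp_rot: [-1.888, -2.509, -0.001]
wrist_force: [-0.1, -0.2, -0.9]
width: 0.27
```

```bash
python3 - <<'E'
from h import *
ang("p7")
E
```

```text
t 27.1 tcp [ 0.4955 -0.0942  0.2003] yawY 16.08 F [-0.1 -0.2 -0.9] w 0.27 q [-0.24 -0.04  2.    0.    1.18 -0.52]
edges [(129, 20), (130, 17), (131, 39), (132, 49), (133, 15), (141, -24), (142, -34), (143, -19), (149, 18), (150, 35), (151, 28), (165, -23), (166, -32), (167, -15), (283, -16), (284, -40), (285, -42), (286, -19), (314, 30), (315, 27)]
-6 [247, 265, 276] 0 [234, 258, 272] 6 [221, 251, 269] 12 [208, 245, 267] 18 [196, 239, 264] 24 [184, 234, 263] 30 [172, 229, 262] 36 [161, 226, 262] 42 [151, 223, 262] 48 [141, 221, 263]
```

>>> jog_arm(
  plan=[
    {"x": -0.02, "y": 0, "z": -0.01, "turn": 0, "claw": 0.85},
    {"x": 0, "y": 0, "z": -0.05, "turn": 0, "claw": 0.85},
    {"x": 0, "y": 0, "z": -0.05, "turn": 0, "claw": 0.85},
    {"x": 0, "y": 0, "z": 0, "turn": 0, "claw": 0.85},
  ],
  newtons=40,
)

```text
time: 27.65
tool_pos: [0.5043, -0.1159, 0.3167]
tcp_rot: [1.885, 2.502, 0.006]
wrist_force: [0.4, -0.2, -0.6]
width: 0.273
```

```bash
python3 - <<'E'
from h import *
s,R=st();P,o=pip("p8");gp=s["tool_pos"]+[0,0,.006]
outs=[]
for k in P:
    im=cv2.imread(f"pics/p8_{k}.png")
    for th,c in((0,(0,0,255)),(10,(0,255,0)),(-10,(255,0,0))):
        a=np.radians(th);u=proj(P[k],gp+R@[.156*np.sin(a),0,.156*np.cos(a)]);print(k,th,u.round(1));cv2.circle(im,tuple(int(round(x)) for x in u),1,c,-1)
        if th==0:u0=u
    if k=="wrist": outs.append(im[80:480,200:433])
    else:
        x,y=int(u0[0])-35,int(u0[1])-70;outs.append(cv2.resize(im[y:y+100,x:x+70],(280,400),interpolation=2))
out=np.hstack([outs[0],outs[1],outs[2]]);cv2.imwrite("pics/c6.png",out)
E
```

```text
t 27.65 tcp [ 0.5043 -0.1159  0.3167] yawY 16.01 F [ 0.4 -0.2 -0.6] w 0.273 q [-0.27 -0.09  1.83  0.    1.39 -0.55]
scene yellow (357.5, 229.0) 97.0
wrist yellow (317.0, 438.0) 221.0
scene 0 [340.7 286.5]
scene 10 [328.6 279.8]
scene -10 [353.1 292. ]
top 0 [391.4 270.6]
top 10 [379.2 273.8]
top -10 [404.  267.2]
wrist 0 [315.4 221.2]
wrist 10 [315.4 186.4]
wrist -10 [315.5 255.7]
```

View pics/c6.png

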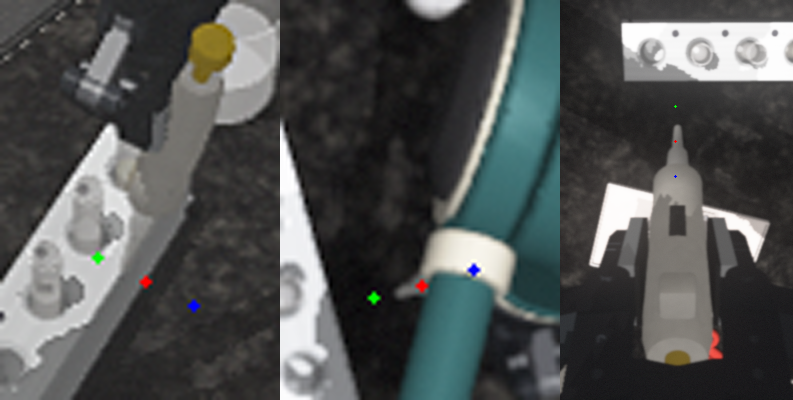

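Final viewed picture: the nose tip in the wrist panel is at row 205, where 0° would be 221 and 10° would be 186. The top view agrees, so the pipette is about 5° off upright. One more small push against the block will trim that.

>>> jog_arm(
  plan=[
    {"x": 0, "y": 0, "z": 0.05, "turn": 0, "claw": 0.85},
    {"x": 0, "y": 0, "z": 0.05, "turn": 0, "claw": 0.85},
    {"x": 0, "y": 0, "z": 0.01, "turn": 0, "claw": 0.85},
    {"x": 0.016, "y": 0, "z": 0, "turn": 0, "claw": 0.85},
    {"x": 0.01, "y": 0, "z": 0, "turn": 0, "claw": 0.85},
    {"x": 0.009, "y": 0, "z": 0, "turn": 0, "claw": 0.85},
    {"x": 0, "y": 0, "z": 0, "turn": 0, "claw": 0.85},
    {"x": -0.025, "y": 0, "z": 0, "turn": 0, "claw": 0.85},
    {"x": 0, "y": 0, "z": -0.06, "turn": 0, "claw": 0.85},
    {"x": 0, "y": 0, "z": -0.06, "turn": 0, "claw": 0.85},
  ],
  newtons=30,
)

```text
time: 29.05
tool_pos: [0.4979, -0.1038, 0.3214]
tcp_rot: [-1.888, -2.507, -0.001]
wrist_force: [0.8, 0.4, -0.8]
width: 0.269
```

```bash
python3 - <<'E'
from h import *
bot.read_camera("top");bot.read_camera("top");s,R=st();P,o=pip("p9")
g=cv2.cvtColor(cv2.imread("pics/p9_wrist.png"),6)
for n in("p8","p9"):
    g=cv2.cvtColor(cv2.imread(f"pics/{n}_wrist.png"),6);print(n,[(v,g[v,305:330:2].tolist()) for v in range(190,240,4)])
E
```

```text
t 29.15 tcp [ 0.5025 -0.1048  0.3299] yawY 16.07 F [ 0.   0.5 -0.1] w 0.274 q [-0.26 -0.1   1.82  0.    1.41 -0.54]
scene yellow (351.0, 219.5) 81.0
wrist yellow (317.0, 437.0) 258.0
p8 [(190, [41, 41, 44, 43, 41, 41, 43, 40, 44, 43, 44, 43, 42]), (194, [37, 38, 39, 41, 42, 40, 40, 38, 40, 41, 42, 41, 42]), (198, [39, 39, 43, 40, 41, 42, 42, 41, 42, 40, 40, 40, 40]), (202, [37, 39, 42, 42, 41, 40, 41, 40, 38, 39, 39, 42, 43]), (206, [38, 38, 35, 39, 57, 111, 127, 104, 57, 39, 41, 45, 48]), (210, [35, 34, 37, 37, 82, 131, 131, 116, 79, 41, 39, 44, 41]), (214, [37, 32, 33, 42, 95, 129, 126, 112, 85, 42, 39, 40, 43]), (218, [34, 35, 35, 46, 100, 124, 120, 107, 86, 44, 36, 40, 37]), (222, [34, 37, 39, 61, 112, 120, 114, 106, 95, 52, 33, 36, 39]), (226, [40, 37, 38, 62, 110, 116, 111, 108, 97, 62, 37, 36, 36]), (230, [40, 46, 85, 116, 121, 119, 116, 113, 108, 102, 80, 47, 33]), (234, [40, 74, 115, 125, 126, 124, 122, 116, 111, 107, 99, 68, 36]), (238, [49, 90, 124, 129, 129, 129, 125, 123, 118, 112, 105, 79, 41])]
p9 [(190, [47, 45, 49, 48, 47, 47, 49, 48, 49, 48, 48, 49, 49]), (194, [43, 41, 44, 43, 46, 47, 46, 47, 47, 46, 45, 46, 48]), (198, [42, 43, 45, 45, 45, 42, 45, 45, 43, 45, 43, 46, 46]), (202, [39, 39, 42, 43, 42, 43, 41, 42, 41, 41, 43, 44, 47]), (206, [40, 44, 43, 40, 42, 42, 43, 42, 40, 40, 42, 47, 48]), (210, [40, 40, 43, 45, 42, 42, 39, 39, 41, 41, 44, 48, 48]), (214, [39, 40, 41, 40, 43, 45, 41, 40, 40, 43, 46, 48, 47]), (218, [37, 36, 38, 41, 44, 44, 45, 39, 43, 43, 43, 43, 44]), (222, [37, 36, 35, 40, 42, 69, 79, 60, 40, 42, 46, 45, 43]), (226, [35, 38, 37, 42, 80, 125, 124, 106, 62, 36, 39, 42, 41]), (230, [37, 39, 37, 40, 93, 124, 119, 110, 81, 42, 39, 37, 37]), (234, [41, 39, 40, 49, 98, 120, 115, 108, 85, 43, 39, 38, 39]), (238, [41, 43, 43, 57, 106, 114, 110, 105, 91, 51, 38, 38, 41])]
```

```bash
python3 - <<'E'
from h import *
for _ in range(3): bot.read_camera("top")
L=[]
for _ in range(3): L.append(bot.read_state()["tool_pos"]);bot.read_camera("top")
s,R=st();m=np.mean(L,0);print(m)
P=bot.camera_params("wrist");n=onz(P,316.6,225,m[2]-.150);print("nose",n.round(4),"minus tcp",(n-m[:2]).round(4))
print("shift",(R.T@np.array([.505-n[0],-.0494-n[1],.295-m[2]])).round(4))
E
```

```text
t 29.6 tcp [ 0.4978 -0.1041  0.319 ] yawY 16.08 F [ 0.  -0.9 -0.9] w 0.272 q [-0.26 -0.1   1.83  0.    1.41 -0.54]
[ 0.49751235 -0.10394978  0.31857853]
nose [ 0.4992 -0.1067] minus tcp [ 0.0016 -0.0028]
shift [0.0534 0.0215 0.0236]
```

>>> jog_arm(
  plan=[
    {"x": 0.018, "y": 0.007, "z": 0, "turn": 0, "claw": 0.85},
    {"x": 0.018, "y": 0.007, "z": 0, "turn": 0, "claw": 0.85},
    {"x": 0.0175, "y": 0.0075, "z": 0, "turn": 0, "claw": 0.85},
    {"x": 0, "y": 0, "z": 0.011, "turn": 0, "claw": 0.85},
    {"x": 0, "y": 0, "z": 0.011, "turn": 0, "claw": 0.85},
    {"x": 0, "y": 0, "z": 0, "turn": 0, "claw": 0.85},
    {"x": 0, "y": 0, "z": 0, "turn": 0, "claw": 0.85},
    {"x": 0, "y": 0, "z": 0, "turn": 0, "claw": 0.85},
  ],
  newtons=40,
)

```text
time: 30.6
tool_pos: [0.5045, -0.0474, 0.299]
tcp_rot: [1.889, 2.509, 0.0]
wrist_force: [0.2, 0.7, -0.8]
width: 0.271
```

```bash
python3 - <<'E'
from h import *
L=[];
for _ in range(3): L.append(bot.read_state()["tool_pos"]);bot.read_camera("top")
s,R=st();m=np.mean(L,0);print(m)
P,o=pip("p10");W=P["wrist"];g=cv2.cvtColor(cv2.imread("pics/p10_wrist.png"),6)
print("nose proj exp v", proj(W,[*m[:2],m[2]-.15]).round(1))
for k in(-.069,-.023,.023,.069): print("mouth",proj(W,[.5273+k*.96,-.043+k*.279,.118]).round(1))
for v in range(150,262,4): print(v,g[v,278:356:3].tolist())
E
```

```text
t 30.75 tcp [ 0.5045 -0.0472  0.299 ] yawY 16.05 F [-0.2 -0.3 -1.3] w 0.274 q [-0.14 -0.1   1.87 -0.    1.37 -0.42]
[ 0.5045721  -0.04731327  0.29903606]
scene yellow (327.0, 210.0) 78.5
wrist yellow (317.0, 437.0) 249.5
nose proj exp v [315.2 221.3]
mouth [260.5 214.5]
mouth [315.3 214.3]
mouth [370.2 214.1]
mouth [425.1 213.9]
150 [50, 47, 48, 48, 48, 49, 54, 55, 53, 53, 57, 56, 54, 59, 62, 60, 62, 67, 70, 69, 77, 84, 74, 69, 79, 79]
154 [50, 54, 52, 53, 51, 52, 52, 57, 53, 53, 56, 56, 62, 67, 71, 64, 67, 68, 71, 68, 68, 72, 78, 79, 90, 84]
158 [51, 56, 56, 53, 51, 51, 54, 58, 56, 55, 62, 66, 71, 71, 74, 79, 82, 76, 77, 75, 71, 72, 75, 75, 75, 76]
162 [75, 73, 74, 74, 75, 75, 74, 75, 78, 76, 76, 77, 78, 83, 81, 80, 80, 80, 83, 85, 83, 86, 86, 86, 87, 88]
166 [77, 92, 97, 100, 100, 102, 106, 104, 105, 103, 105, 108, 107, 107, 108, 109, 109, 109, 109, 112, 112, 112, 113, 114, 114, 114]
170 [129, 137, 146, 148, 148, 140, 135, 131, 133, 133, 140, 152, 154, 154, 155, 155, 156, 157, 159, 158, 160, 159, 159, 161, 161, 162]
174 [138, 140, 142, 139, 137, 137, 138, 138, 138, 139, 139, 141, 1
[... 2038 characters left out ...]
 75, 79, 80]
238 [51, 53, 53, 53, 55, 57, 58, 56, 61, 60, 61, 76, 140, 135, 127, 75, 63, 65, 65, 67, 71, 72, 72, 78, 77, 77]
242 [48, 51, 50, 51, 54, 55, 55, 57, 58, 57, 56, 99, 143, 134, 134, 98, 66, 68, 67, 71, 70, 70, 71, 71, 73, 72]
246 [50, 49, 52, 50, 53, 55, 53, 54, 54, 57, 99, 141, 142, 140, 137, 130, 94, 67, 72, 73, 66, 66, 66, 67, 66, 70]
250 [49, 47, 49, 47, 53, 53, 53, 51, 52, 54, 123, 148, 150, 147, 141, 134, 114, 76, 76, 71, 64, 64, 63, 66, 70, 70]
254 [48, 48, 45, 48, 53, 52, 53, 56, 51, 60, 140, 152, 150, 147, 145, 138, 125, 70, 72, 76, 66, 60, 65, 67, 76, 71]
258 [50, 45, 46, 49, 53, 56, 52, 53, 72, 128, 146, 147, 145, 143, 143, 143, 141, 118, 81, 72, 79, 82, 81, 85, 86, 75]
```

```bash
python3 - <<'E'
from h import *
s,R=st();W=bot.camera_params("wrist");z=s["tool_pos"][2]-.15
n=onz(W,316.9,225,z);m=onz(W,316,213.8,.118);b=onz(W,317,437,s["tool_pos"][2]+.06)
print("nose",n,"mouth",m,"button",b,"d tool",(R.T@np.array([*(m-n),0])).round(4))
# well-3 tubes check from top view: all 3 mouths
P=bot.camera_params("top")
for k in(-.069,-.023,.023,.069):print(proj(P,[.5273+k*.96,-.043+k*.279,.118]).round(1))
W2=cv2.imread("pics/p10_wrist.png");g=cv2.cvtColor(W2,6)
for u0 in(371,426):
    print(u0);[print(v,g[v,u0-16:u0+17:2].tolist()) for v in range(202,228,3)]
E
```

```text
t 30.9 tcp [ 0.5044 -0.047   0.2988] yawY 16.07 F [ 0.4 -0.3 -1.3] w 0.274 q [-0.14 -0.09  1.87 -0.    1.37 -0.42]
nose [ 0.50644783 -0.04963627] mouth [ 0.5054299 -0.0486694] button [ 0.50589654 -0.048672  ] d tool [ 0.0012 -0.0007 -0.    ]
[363.5 292.3]
[357.9 272. ]
[352.2 252. ]
[346.7 232.1]
371
202 [171, 211, 227, 231, 233, 236, 240, 239, 234, 213, 187, 203, 232, 254, 255, 255, 255]
205 [155, 191, 221, 230, 239, 243, 244, 242, 231, 217, 225, 239, 232, 241, 254, 255, 255]
208 [167, 163, 200, 231, 238, 236, 229, 215, 196, 196, 205, 232, 250, 238, 236, 246, 251]
211 [201, 192, 211, 217, 195, 189, 191, 196, 205, 208, 210, 218, 246, 244, 232, 232, 231]
214 [226, 216, 233, 236, 199, 197, 202, 207, 209, 216, 220, 220, 243, 242, 231, 231, 231]
217 [248, 233, 236, 249, 233, 206, 210, 216, 220, 220, 221, 233, 247, 237, 233, 233, 232]
220 [255, 254, 251, 248, 252, 250, 228, 220, 221, 229, 243, 245, 235, 231, 231, 231, 230]
223 [255, 255, 255, 255, 255, 255, 255, 255, 255, 255, 254, 244, 232, 231, 231, 231, 231]
226 [230, 232, 235, 244, 251, 255, 255, 255, 255, 255, 255, 255, 253, 246, 234, 230, 230]
426
202 [231, 232, 232, 233, 230, 228, 221, 221, 221, 226, 241, 254, 255, 255, 255, 244, 111]
205 [224, 227, 230, 231, 231, 234, 229, 230, 224, 223, 223, 240, 254, 255, 255, 226, 99]
208 [187, 208, 216, 219, 227, 227, 223, 214, 217, 217, 214, 211, 231, 253, 254, 196, 89]
211 [183, 188, 194, 209, 226, 225, 213, 218, 219, 218, 216, 221, 236, 245, 254, 181, 86]
214 [251, 251, 248, 231, 226, 223, 217, 219, 219, 218, 221, 233, 241, 246, 251, 155, 84]
217 [255, 255, 255, 255, 254, 245, 225, 221, 226, 230, 240, 242, 244, 253, 251, 137, 84]
220 [233, 242, 249, 253, 254, 255, 254, 248, 242, 242, 245, 250, 254, 255, 249, 116, 86]
223 [227, 228, 227, 227, 229, 249, 254, 255, 254, 254, 254, 255, 255, 255, 243, 101, 79]
226 [226, 226, 226, 226, 225, 225, 226, 229, 227, 223, 226, 231, 244, 244, 197, 83, 73]
```

```bash
python3 - <<'E'
from h import *
s,R=st();print(np.abs(s["joint_vel"]).max());print(bot.finish_job())
E
```

```text
t 30.9 tcp [ 0.5044 -0.047   0.2988] yawY 16.07 F [ 0.4 -0.3 -1.3] w 0.274 q [-0.14 -0.09  1.87 -0.    1.37 -0.42]
0.0036133350085221705
the job is handed in; nothing more can be done
None
```

The job is handed in at 30.9 s. Three open tubes stand in the block, and the pipette is held upright with its nose above one of them. The finish call gave no verdict.

**Tubes:** The two far-row open tubes and one near-row open tube went into the three wells farther from the robot. The fourth open tube, the capped tubes and the beakers were never gripped or knowingly touched.
- The second tube caught on its well's rim and slid up about 1 cm in the pads. It went in after a small sideways correction and was let go about 4 mm above the well floor.
- At the end all three mouths appeared where seated tubes should be. The mouth in the far well sat about 3 px off the other two, roughly 2 mm. I checked seating only from the camera.

**Pipette:** I lifted it out once, set it back in the stand to regrip nearer the fingertips, then drew it out again. The jog tool cannot tilt the gripper, so I turned the pipette upright by pushing its nose against the block's side, with one further push to take out about 5° of tilt.

**Last checks:**

| Check | Result |
|---|---|
| Tilt | about 1° or less; nose and button within about 1 mm of each other horizontally |
| Nose position | about 1.5 mm from the centre of the tube mouth |
| Height above the mouth | about 31 mm |
| Grip | 23 mm opening, 40 N |
| Motion | arm still (fastest joint 0.004 rad/s) |

The final tilt and position come from pixel measurements, because I had used all 12 picture views.

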